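Load and lock the filament spools on the feeder deck

ROBOT

A 7-joint arm with a two-finger parallel gripper is mounted at the origin on the work surface. World frame = base frame: x ahead of the robot, y to its left, z up, the work surface at z = 0. Lengths are in m, angles in rad, forces in N, time in s.
With the tool pointing down it reaches from about 0.425 to 0.95 m from the base axis. Payload 16.7 kg.
Tool frame: the origin (TCP) lies midway between the tips of the shut fingers; the grasp point (between the pads) lies 19 mm behind it; z points along the fingers, y is the direction in which the jaws open and shut (so a half turn about z gives the same grasp; the last joint's range is limited). The gripper opens to 94 mm and grips with 3 to 60 N. Pads are 16 mm wide; open, the fingers measure 119 mm over their backs; the gripper's body (75 mm by 177 mm) begins 78 mm behind the grasp point.
Start: joints at [1.014, 0.426, 0.074, 1.606, -0.034, 1.111, -0.067], TCP at [0.267, -0.62, 0.205] pointing down, gripper open.
Joint ranges: [-2.85, 2.85], [-0.5, 2.14], [-1.23, 1.37], [0.21, 2.46], [-1.02, 4.16], [0.16, 2.05], [-2.73, 2.73]. Speed limits (rad/s): [1.89, 1.89, 2.39, 2.39, 3.01, 3.01, 3.01].

INTERFACE

Orientations are given as a rotation vector (axis times angle).
In Python, from bench import bot, imaging gives the robot as it stands.
- The arm moves only by the tool step_arm, never from a script. Its argument "commands" is a list of rows, each an object with "gripper": the finger opening in cm, from 0 to 9.4; "travel": the shift along the world's x, y, z in cm, a list of three; "yaw": the turn about the world's z in rad. A call has 1 to 20 rows; each row shifts and turns the commanded pose from where the row before left it; what a row does not reach is not made up. A row lasts 1/10 s, in which the tool goes at most 50 mm and 8.59 degrees, less where a joint would pass 70% of its speed; a pose out of reach is approached as far as the arm can. A call is refused whole if a number of a shift passes 5 or a number of a turn 0.15, either way. A call with a gripper value outside its range is refused whole. The fingers move at their own pace and stop on an object; the grip force is fixed at half the most. Time passes only in rows, so rows that do not move let the fingers close. It gives the time, the measured TCP pose, the force and the opening at its end, in the units of the state.
- bot.read_state(): the state, without advancing time (a new reading comes with each control period).
- imaging.read_camera(name): name is "scene" or "top"; returns a dict with "frame" (400x640x3 uint8, red, green, blue), "z_map" (400x640 float32, m along the optical axis (not along the pixel's ray), 0 where there is no reading), "camera_matrix" (3x3 intrinsics, pixels), "camera_from_world" (4x4, takes a point from world to camera coordinates). Camera axes: x right, y down, z forward; pixel columns grow to the right and rows downward; lengths in m; the calibration is good to about 2 mm. A picture is of the moment at which its call begins.
- bot.finish_job(): hands the job in, once; it reports no verdict.
The state is a dict: "time": time; "q": joint angles; "qd": joint speeds; "joint_torque": joint torques, N m; "eef_pos": TCP position; "tcp_rot": TCP orientation; "wrist_force": force on the tool from outside, world axes, zero at the start; "torque": the same for the moment, N m; "finger_gap": finger opening in m.
Only numpy, scipy, OpenCV 4.12 (cv2) and the standard library are available. Lean on these libraries where they do the work, as an engineer would, in place of code of your own. Each camera call takes 0.05 s, during which the arm holds its last target.

TASK

Load every filament spool lying on the bench onto a hub of its own on the white feeder deck: turn it so that its drive holes meet the hub's studs and set it fully down on the hub. Lock each loaded spool with a red T-key from the channel: pass the key through the slot in the hub's cap until its collar sits on the spool, then give it a quarter turn so that it holds. When all are locked, throw the drive lever fully over, and leave the other things on the bench where they are and the spools upright.

Things in the scene. Friction and masses are not known exactly. Their poses are not given: they have to be found in the camera images.
- spool1: Spool wound in orange, flat, 0.36 kg; may be absent (None). Origin: underside centre, z up. Black cheeks 110 across, upper one's top at 48; grey hexagon nut above it, 48 to 72 high, 58 across flats (normals at 0, 60, 120.. deg from x), to grip by. Bore 38 mm. 3 drive holes in the underside, 13 wide, 14 deep, 36 mm from the axis at 0, 120, 240 deg from x; a white mark on the top cheek over each.
- spool2: Spool wound in white, flat, 0.36 kg; may be absent (None). Origin: underside centre, z up. Black cheeks 110 across, upper one's top at 48; grey hexagon nut above it, 48 to 72 high, 58 across flats (normals at 0, 60, 120.. deg from x), to grip by. Bore 38 mm. 3 drive holes in the underside, 13 wide, 14 deep, 36 mm from the axis at 0, 120, 240 deg from x; a white mark on the top cheek over each.
- spool3: Spool wound in blue, flat, 0.36 kg; may be absent (None). Origin: underside centre, z up. Black cheeks 110 across, upper one's top at 48; grey hexagon nut above it, 48 to 72 high, 58 across flats (normals at 0, 60, 120.. deg from x), to grip by. Bore 38 mm. 3 drive holes in the underside, 13 wide, 14 deep, 36 mm from the axis at 0, 120, 240 deg from x; a white mark on the top cheek over each.
- hub1: Fixed drive hub. Origin: its axis at the deck's top (z 25 mm), z up. Black disc 100 wide, 8 thick (a spool rests on it). 3 round-topped steel studs, 8 thick, 36 mm from the axis at 0, 120, 240 deg from x, tops at 20. Hollow post 36 thick, top at 77, ends in an orange-sided cap 5 thick with a slot 12 wide (hub x), 28 long (hub y); 28 mm wide chamber under the cap, floor at 54.
- hub2: Fixed drive hub. Origin: its axis at the deck's top (z 25 mm), z up. Black disc 100 wide, 8 thick (a spool rests on it). 3 round-topped steel studs, 8 thick, 36 mm from the axis at 0, 120, 240 deg from x, tops at 20. Hollow post 36 thick, top at 77, ends in an orange-sided cap 5 thick with a slot 12 wide (hub x), 28 long (hub y); 28 mm wide chamber under the cap, floor at 54.
- hub3: Fixed drive hub. Origin: its axis at the deck's top (z 25 mm), z up. Black disc 100 wide, 8 thick (a spool rests on it). 3 round-topped steel studs, 8 thick, 36 mm from the axis at 0, 120, 240 deg from x, tops at 20. Hollow post 36 thick, top at 77, ends in an orange-sided cap 5 thick with a slot 12 wide (hub x), 28 long (hub y); 28 mm wide chamber under the cap, floor at 54.
- key1: Red T-key, 70 g, upright in the channel. Origin: centre of its collar's underside, z up. Collar 48 across, 5 thick; grip bar on it 12 thick (key x), 44 long (key y), from 5 to 35 high. Below: shaft 8 thick; steel crossbar 8 (key x) by 24 (key y), from 10 to 16 under the collar, parallel to the grip bar. Locked: collar on the spool's nut, 80 above the hub's origin.
- key2: Red T-key, 70 g, upright in the channel. Origin: centre of its collar's underside, z up. Collar 48 across, 5 thick; grip bar on it 12 thick (key x), 44 long (key y), from 5 to 35 high. Below: shaft 8 thick; steel crossbar 8 (key x) by 24 (key y), from 10 to 16 under the collar, parallel to the grip bar. Locked: collar on the spool's nut, 80 above the hub's origin.
- key3: Red T-key, 70 g, upright in the channel. Origin: centre of its collar's underside, z up. Collar 48 across, 5 thick; grip bar on it 12 thick (key x), 44 long (key y), from 5 to 35 high. Below: shaft 8 thick; steel crossbar 8 (key x) by 24 (key y), from 10 to 16 under the collar, parallel to the grip bar. Locked: collar on the spool's nut, 80 above the hub's origin.
- rack: Aluminium parking channel for the keys, 52 x 235 x 25 mm, 30 mm wide groove along its y; the keys' collars rest on its rails, 25 mm above the table. Origin: centre of its underside.
- deck: White feeder deck, 120 (x) x 500 (y) x 25 mm, that carries three hubs, 125 mm apart in a row along its y, and at its +y end the drive lever. A key may be turned either way to lock. Origin: centre of its underside.
- drive (a joint): Drive lever on the deck: 0 to 0.1 = disengaged, leaning to the deck's -x side (towards the robot); 1.0 rad = fully over to the deck's +x side, engaged. It stays where it is left; needs about 1 N.
- drive_tip (a point): Centre of the green ball, 26 mm across, at the end of the drive lever; the lever is 80 mm long and its pivot, parallel to the deck's y, is 47 mm above the table. The ball travels 77 mm along the deck's x between the stops.
- glue: Bystander: glue stick, 28 mm thick, 95 mm high, upright.
- driver: Bystander: screwdriver, 160 mm, lying.
- ipa: Bystander: white bottle with red cap, 64 mm thick, 170 mm high, upright.
- nozzlebox: Bystander: clear box, 90 x 60 x 28 mm.
- clip: Bystander: red printed clip, 85 x 57 x 22 mm.
- calliper: Bystander: calliper, 200 mm long, lying.

How it is judged:
On the way, in this order (a step that is already met when the one before it is completed fails the run):
1. every spool is fully down on a hub of its own and locked by a key turned across the slot, with the drive lever still disengaged (((horizontal distance between spool1 and hub1 below 0.005 m and z of spool1 in the frame of hub1 between 0.004 and 0.0105 m) or (horizontal distance between spool1 and hub2 below 0.005 m and z of spool1 in the frame of hub2 between 0.004 and 0.0105 m) or (horizontal distance between spool1 and hub3 below 0.005 m and z of spool1 in the frame of hub3 between 0.004 and 0.0105 m)) and ((horizontal distance between spool2 and hub1 below 0.005 m and z of spool2 in the frame of hub1 between 0.004 and 0.0105 m) or (horizontal distance between spool2 and hub2 below 0.005 m and z of spool2 in the frame of hub2 between 0.004 and 0.0105 m) or (horizontal distance between spool2 and hub3 below 0.005 m and z of spool2 in the frame of hub3 between 0.004 and 0.0105 m)) and ((horizontal distance between spool3 and hub1 below 0.005 m and z of spool3 in the frame of hub1 between 0.004 and 0.0105 m) or (horizontal distance between spool3 and hub2 below 0.005 m and z of spool3 in the frame of hub2 between 0.004 and 0.0105 m) or (horizontal distance between spool3 and hub3 below 0.005 m and z of spool3 in the frame of hub3 between 0.004 and 0.0105 m)) and ((horizontal distance between key1 and spool1 below 0.008 m and z of key1 in the frame of spool1 between 0.066 and 0.076 m) or (horizontal distance between key2 and spool1 below 0.008 m and z of key2 in the frame of spool1 between 0.066 and 0.076 m) or (horizontal distance between key3 and spool1 below 0.008 m and z of key3 in the frame of spool1 between 0.066 and 0.076 m)) and ((horizontal distance between key1 and spool2 below 0.008 m and z of key1 in the frame of spool2 between 0.066 and 0.076 m) or (horizontal distance between key2 and spool2 below 0.008 m and z of key2 in the frame of spool2 between 0.066 and 0.076 m) or (horizontal distance between key3 and spool2 below 0.008 m and z of key3 in the frame of spool2 between 0.066 and 0.076 m)) and ((horizontal distance between key1 and spool3 below 0.008 m and z of key1 in the frame of spool3 between 0.066 and 0.076 m) or (horizontal distance between key2 and spool3 below 0.008 m and z of key2 in the frame of spool3 between 0.066 and 0.076 m) or (horizontal distance between key3 and spool3 below 0.008 m and z of key3 in the frame of spool3 between 0.066 and 0.076 m)) and (horizontal distance between key1 and hub1 above 0.05 m or angle between the y axis of key1 and the y axis of hub1, either way round above 1.2 rad) and (horizontal distance between key1 and hub2 above 0.05 m or angle between the y axis of key1 and the y axis of hub2, either way round above 1.2 rad) and (horizontal distance between key1 and hub3 above 0.05 m or angle between the y axis of key1 and the y axis of hub3, either way round above 1.2 rad) and (horizontal distance between key2 and hub1 above 0.05 m or angle between the y axis of key2 and the y axis of hub1, either way round above 1.2 rad) and (horizontal distance between key2 and hub2 above 0.05 m or angle between the y axis of key2 and the y axis of hub2, either way round above 1.2 rad) and (horizontal distance between key2 and hub3 above 0.05 m or angle between the y axis of key2 and the y axis of hub3, either way round above 1.2 rad) and (horizontal distance between key3 and hub1 above 0.05 m or angle between the y axis of key3 and the y axis of hub1, either way round above 1.2 rad) and (horizontal distance between key3 and hub2 above 0.05 m or angle between the y axis of key3 and the y axis of hub2, either way round above 1.2 rad) and (horizontal distance between key3 and hub3 above 0.05 m or angle between the y axis of key3 and the y axis of hub3, either way round above 1.2 rad) and value of joint drive below 0.4 rad), for 0.2 s.
2. the drive lever is thrown fully over (value of joint drive above 0.85 rad), for 0.2 s.
At the end, for the whole second after the job is handed in: Each spool is fully down on a hub (2.5 mm in depth, 5 mm off centre), with a key in that hub's slot, collar down on the spool (4 mm), every key at a hub at least 69 degrees out of line with the slot; drive lever beyond 0.85 rad; all released and at rest (((horizontal distance between spool1 and hub1 below 0.005 m and z of spool1 in the frame of hub1 between 0.004 and 0.0105 m) or (horizontal distance between spool1 and hub2 below 0.005 m and z of spool1 in the frame of hub2 between 0.004 and 0.0105 m) or (horizontal distance between spool1 and hub3 below 0.005 m and z of spool1 in the frame of hub3 between 0.004 and 0.0105 m)) and ((horizontal distance between spool2 and hub1 below 0.005 m and z of spool2 in the frame of hub1 between 0.004 and 0.0105 m) or (horizontal distance between spool2 and hub2 below 0.005 m and z of spool2 in the frame of hub2 between 0.004 and 0.0105 m) or (horizontal distance between spool2 and hub3 below 0.005 m and z of spool2 in the frame of hub3 between 0.004 and 0.0105 m)) and ((horizontal distance between spool3 and hub1 below 0.005 m and z of spool3 in the frame of hub1 between 0.004 and 0.0105 m) or (horizontal distance between spool3 and hub2 below 0.005 m and z of spool3 in the frame of hub2 between 0.004 and 0.0105 m) or (horizontal distance between spool3 and hub3 below 0.005 m and z of spool3 in the frame of hub3 between 0.004 and 0.0105 m)) and ((horizontal distance between key1 and spool1 below 0.008 m and z of key1 in the frame of spool1 between 0.066 and 0.076 m) or (horizontal distance between key2 and spool1 below 0.008 m and z of key2 in the frame of spool1 between 0.066 and 0.076 m) or (horizontal distance between key3 and spool1 below 0.008 m and z of key3 in the frame of spool1 between 0.066 and 0.076 m)) and ((horizontal distance between key1 and spool2 below 0.008 m and z of key1 in the frame of spool2 between 0.066 and 0.076 m) or (horizontal distance between key2 and spool2 below 0.008 m and z of key2 in the frame of spool2 between 0.066 and 0.076 m) or (horizontal distance between key3 and spool2 below 0.008 m and z of key3 in the frame of spool2 between 0.066 and 0.076 m)) and ((horizontal distance between key1 and spool3 below 0.008 m and z of key1 in the frame of spool3 between 0.066 and 0.076 m) or (horizontal distance between key2 and spool3 below 0.008 m and z of key2 in the frame of spool3 between 0.066 and 0.076 m) or (horizontal distance between key3 and spool3 below 0.008 m and z of key3 in the frame of spool3 between 0.066 and 0.076 m)) and (horizontal distance between key1 and hub1 above 0.05 m or angle between the y axis of key1 and the y axis of hub1, either way round above 1.2 rad) and (horizontal distance between key1 and hub2 above 0.05 m or angle between the y axis of key1 and the y axis of hub2, either way round above 1.2 rad) and (horizontal distance between key1 and hub3 above 0.05 m or angle between the y axis of key1 and the y axis of hub3, either way round above 1.2 rad) and (horizontal distance between key2 and hub1 above 0.05 m or angle between the y axis of key2 and the y axis of hub1, either way round above 1.2 rad) and (horizontal distance between key2 and hub2 above 0.05 m or angle between the y axis of key2 and the y axis of hub2, either way round above 1.2 rad) and (horizontal distance between key2 and hub3 above 0.05 m or angle between the y axis of key2 and the y axis of hub3, either way round above 1.2 rad) and (horizontal distance between key3 and hub1 above 0.05 m or angle between the y axis of key3 and the y axis of hub1, either way round above 1.2 rad) and (horizontal distance between key3 and hub2 above 0.05 m or angle between the y axis of key3 and the y axis of hub2, either way round above 1.2 rad) and (horizontal distance between key3 and hub3 above 0.05 m or angle between the y axis of key3 and the y axis of hub3, either way round above 1.2 rad) and value of joint drive above 0.85 rad and linear speed of each of spool1, spool2, spool3, key1, key2, key3 below 0.02 m/s); the robot touches nothing.
It fails at once if another thing on the bench is shoved more than 4 cm (distance of any of glue, driver, ipa, nozzlebox, clip, calliper from where it was at the start of the episode above 0.04 m).
It fails at once if the glue stick or the bottle is knocked over (angle between any of glue, ipa's own z axis and vertical above 0.6 rad).
It fails at once if a spool is tipped by more than 35 degrees (angle between any of spool1, spool2, spool3's own z axis and vertical above 0.61 rad).
Of spool1, spool2, spool3 only 2 to 3 are there at a start; the rules pass over those that are not, and their reading is None.
At some moment in a run one of spool1, spool2, spool3 may be knocked a few centimetres aside while the robot is not near it.
It also fails if it takes over 210 s, if anything falls off the work surface, if the arm or the gripper's body presses on something with over 40 N, if the wrist force passes 120 N, or if a joint passes its speed limit or range.

## Working session

There is one attempt and no reset: what is moved stays moved. The work goes in short steps, Python scripts to look and compute and a tool call to move; the robot and the scene stay as the last step left them, time stands still between calls to the robot, and variables do not carry over. Pictures are saved under pics/ and viewed, and the job is handed in when it is done.

Besides the shell and the picture viewer there is one more tool, called after "Call:" as name(argument=value, ...), one argument or row to a line, values as JSON. step_arm: Moves the arm, as the interface text tells. Its arguments: {"type":"object","properties":{"commands":{"type":"array","items":{"type":"object","properties":{"gripper":{"type":"number"},"travel":{"type":"array","items":{"type":"number"}},"yaw":{"type":"number"}}}}},"required":["commands"]}

```bash
mkdir -p pics; ls; cat > h.py <<'E'
import numpy as np, cv2
from bench import bot, imaging
def grab(n,save=None):
    d=imaging.read_camera(n)
    if save: cv2.imwrite('pics/'+save+'.png',cv2.cvtColor(d['frame'],cv2.COLOR_RGB2BGR))
    return d
def ray(d,u,v,z):
    K=d['camera_matrix'];T=d['camera_from_world'];R=T[:3,:3];t=T[:3,3]
    c=-R.T@t; r=R.T@np.linalg.inv(K)@np.array([u,v,1.]); return c+r*(z-c[2])/r[2]
def proj(d,p):
    q=d['camera_from_world'][:3]@np.append(p,1); q=d['camera_matrix']@q; return q[:2]/q[2]
def cloud(d):
    K=d['camera_matrix'];T=d['camera_from_world'];Z=d['z_map'];h,w=Z.shape
    u,v=np.meshgrid(np.arange(w),np.arange(h)); 
    c=np.stack([(u-K[0,2])/K[0,0]*Z,(v-K[1,2])/K[1,1]*Z,Z],-1)
    p=(c-T[:3,3])@T[:3,:3]; p[Z==0]=np.nan; return p
E
python3 - <<'E'
from h import *
for n in('scene','top'):
    d=grab(n,n+'0'); T=d['camera_from_world']; print(n,-T[:3,:3].T@T[:3,3],d['camera_matrix'].round(1).tolist(),T.round(3).tolist())
s=bot.read_state();print({k:np.round(v,3) for k,v in s.items()})
E
```

```text
pics
scene [ 1.01290934 -0.61747117  1.14702736] [[394.6, 0.0, 311.6], [0.0, 394.6, 200.1], [0.0, 0.0, 1.0]] [[0.812, 0.584, -0.001, -0.461], [0.467, -0.651, -0.598, -0.189], [-0.35, 0.485, -0.801, 1.573], [0.0, 0.0, 0.0, 1.0]]
top [0.49683736 0.00877408 1.28498589] [[458.6, 0.0, 321.6], [0.0, 458.6, 195.7], [0.0, 0.0, 1.0]] [[-0.018, -1.0, -0.01, 0.03], [-0.997, 0.019, -0.069, 0.584], [0.069, 0.008, -0.998, 1.248], [0.0, 0.0, 0.0, 1.0]]
{'time': np.float64(0.1), 'q': array([ 1.014,  0.427,  0.074,  1.606, -0.034,  1.111, -0.067]), 'qd': array([ 0.002, -0.002, -0.   , -0.001,  0.   ,  0.   , -0.001]), 'joint_torque': array([ 8.0000e-03, -9.3748e+01,  3.6770e+00, -4.5504e+01, -4.9000e-02,
        1.7000e-02,  0.0000e+00]), 'eef_pos': array([ 0.267, -0.62 ,  0.205]), 'tcp_rot': array([-3.076, -0.634,  0.   ]), 'wrist_force': array([-0.237,  0.019,  0.102]), 'torque': array([-0.006,  0.043,  0.014]), 'finger_gap': np.float64(0.094)}
```

View pics/scene0.png

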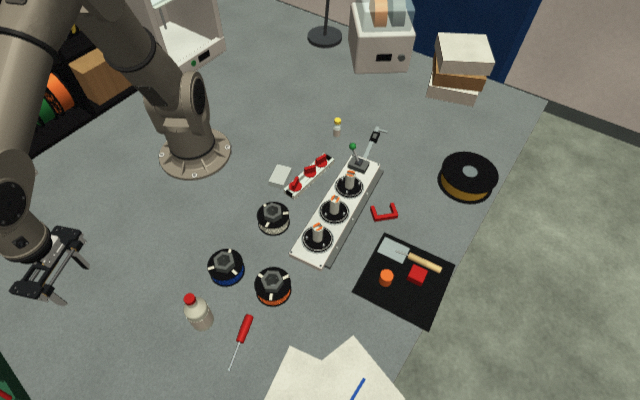

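View pics/top0.png

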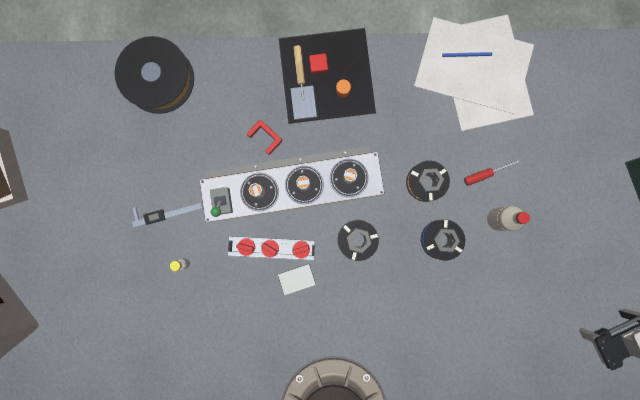

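```bash
python3 - <<'E'
import cv2
a=cv2.imread('pics/top0.png')
cv2.imwrite('pics/t0z.png',cv2.resize(a[130:290,190:475],(798,448),interpolation=cv2.INTER_CUBIC))
a=cv2.imread('pics/scene0.png')
cv2.imwrite('pics/s0z.png',cv2.resize(a[125:315,195:400],(640,593),interpolation=cv2.INTER_CUBIC))
E
```

```text
(no output)
```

View pics/t0z.png

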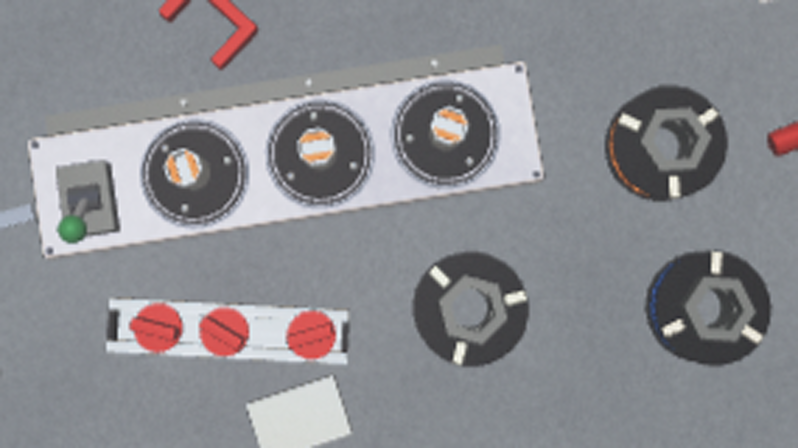

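View pics/s0z.png

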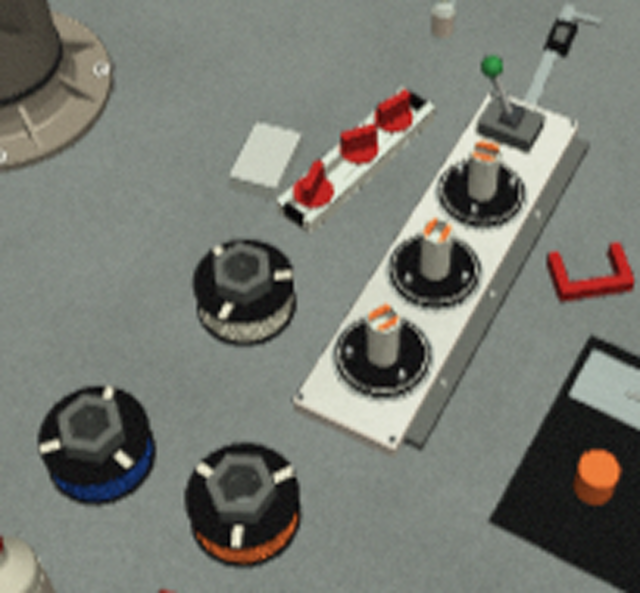

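```bash
cat > det.py <<'E'
from h import *
def blobs(m,lo=6,hi=1e9):
    n,l,s,c=cv2.connectedComponentsWithStats(m.astype(np.uint8),connectivity=8)
    return [(c[i],s[i],l==i) for i in range(1,n) if lo<=s[i,4]<=hi]
def hsv(d): return cv2.cvtColor(d['frame'],cv2.COLOR_RGB2HSV).astype(int)
E
python3 - <<'E'
from det import *
for n in('top','scene'):
    d=grab(n); H=hsv(d); P=cloud(d)
    print(n)
    h,s,v=H[...,0],H[...,1],H[...,2]
    org=(h>5)&(h<22)&(s>110)&(v>90)
    for c,st,m in blobs(org,4,150):
        p=ray(d,*c,.102); q=np.nanmedian(P[m],0); print(' org',c.round(1),st[4],p.round(4),q.round(3))
    w=(s<60)&(v>165)
    for c,st,m in blobs(w,4,120):
        q=np.nanmedian(P[m],0)
        if .035<q[2]<.065: print(' wht',c.round(1),st[4],ray(d,*c,.048).round(4),q.round(3))
    print('table z sample',np.nanmedian(P[300:320,150:250,2]))
E
```

```text
top
 org [178.1  98.8] 16 [0.8413 0.3917 0.102 ] [0.867 0.419 0.014]
 org [169.2 104.6] 23 [0.8263 0.415  0.102 ] [0.85  0.443 0.013]
 org [351.6 171.2] 16 [ 0.6405 -0.0604  0.102 ] [ 0.641 -0.06   0.102]
 org [349.3 177.9] 13 [ 0.6232 -0.054   0.102 ] [ 0.623 -0.053  0.102]
 org [411.2 188.6] 30 [ 0.5923 -0.2133  0.102 ] [ 0.599 -0.225  0.013]
 org [301.6 178.6] 16 [0.6239 0.0698 0.102 ] [0.624 0.07  0.101]
 org [258.4 188.4] 15 [0.6005 0.1821 0.102 ] [0.601 0.182 0.102]
 org [303.  185.4] 14 [0.606  0.0663 0.102 ] [0.606 0.066 0.103]
 org [251.5 190.3] 19 [0.596  0.2001 0.102 ] [0.597 0.201 0.102]
 wht [  3.  168.4] 71 [0.6736 0.8884 0.048 ] [0.672 0.877 0.065]
 wht [442.2 171.3] 22 [ 0.642  -0.3086  0.048 ] [ 0.642 -0.308  0.048]
 wht [414.5 173. ] 26 [ 0.6389 -0.2336  0.048 ] [ 0.639 -0.234  0.048]
 wht [270.5 179.5] 4 [0.6288 0.1569 0.048 ] [0.63  0.158 0.035]
 wht [270.5 186.5] 4 [0.6097 0.1571 0.048 ] [0.61  0.157 0.045]
 wht [275.  193.5] 4 [0.5905 0.1451 0.048 ] [0.591 0.147 0.035]
 wht [430.1 196. ] 21 [ 0.5757 -0.2737  0.048 ] [ 0.576 -0.273  0.05 ]
 wht [255.5 203.5] 4 [0
[... 1609 characters left out ...]
.048 ] [0.413 0.391 0.063]
 wht [264.4 204.8] 5 [ 0.4129 -0.0631  0.048 ] [ 0.413 -0.062  0.048]
 wht [285.  212.5] 10 [ 0.4905 -0.0472  0.048 ] [ 0.49  -0.046  0.047]
 wht [266.5 224.2] 12 [ 0.4697 -0.1204  0.048 ] [ 0.47  -0.119  0.047]
 wht [229.1 250.6] 9 [ 0.4372 -0.2668  0.048 ] [ 0.439 -0.266  0.049]
 wht [210.6 267.6] 16 [ 0.432  -0.3443  0.048 ] [ 0.433 -0.344  0.048]
 wht [234.1 271.7] 15 [ 0.5    -0.3123  0.048 ] [ 0.5   -0.312  0.047]
 wht [260.  275.2] 13 [ 0.5722 -0.2751  0.048 ] [ 0.572 -0.275  0.049]
 wht [285.2 276.7] 16 [ 0.6375 -0.2342  0.048 ] [ 0.638 -0.234  0.048]
 wht [270.2 296.6] 17 [ 0.641  -0.3102  0.048 ] [ 0.641 -0.311  0.049]
table z sample 0.0005599556954381006
```

```bash
python3 - <<'E'
from det import *
hubs={'A':(.6318,-.0566),'B':(.6151,.0673),'C':(.5983,.1912)}
for n in('top','scene'):
    d=grab(n); H=hsv(d); h,s,v=H[...,0],H[...,1],H[...,2]
    P=cloud(d)
    for k,(x,y) in hubs.items():
        r=np.hypot(P[...,0]-x,P[...,1]-y)
        m=(r>.027)&(r<.043)&(v>95)&(P[...,2]<.06)&(P[...,2]>.03)
        for c,st,mm in blobs(m,3,40):
            w=v*mm; yy,xx=np.nonzero(mm); ww=v[mm]-60; c=((xx*ww).sum()/ww.sum(),(yy*ww).sum()/ww.sum())
            p=ray(d,*c,.043); dx=p[:2]-[x,y]
            print(n,k,np.round(c,1),st[4],p.round(4),np.nanmax(P[mm][:,2]).round(3),'r',np.hypot(*dx).round(4),'ang',np.degrees(np.arctan2(dx[1],dx[0])).round(1))
# keys
    red=((h<8)|(h>172))&(s>120)&(v>60)
    for c,st,m in blobs(red,40,600):
        if abs(P[m][:,1]).max()<.35 :
            q=P[m]; top=q[q[:,2]>.05]
            if len(top)<5: continue
            mu=top.mean(0); e=np.linalg.svd(top[:,:2]-mu[:2])[2][0]; print(n,'red',c.round(1),st[4],'ztop',np.nanmax(q[:,2]).round(3),mu.round(4),len(top),'bar ang',np.degrees(np.arctan2(e[1],e[0])).round(1))
E
```

```text
top A [353.6 164.6] 7 [ 0.6657 -0.0697  0.043 ] 0.048 r 0.0363 ang -21.1
top A [335.8 178.8] 8 [ 0.6277 -0.0204  0.043 ] 0.049 r 0.0364 ang 96.4
top A [357.3 187. ] 7 [ 0.6043 -0.0782  0.043 ] 0.048 r 0.035 ang -141.9
top A [349.7 193. ] 4 [ 0.5883 -0.0574  0.043 ] 0.034 r 0.0435 ang -179.0
top B [301.7 170.7] 9 [0.6519 0.0722 0.043 ] 0.045 r 0.0371 ang 7.5
top B [315.8 188.6] 7 [0.602  0.0344 0.043 ] 0.051 r 0.0354 ang -111.8
top B [293.2 192.4] 10 [0.5928 0.096  0.043 ] 0.048 r 0.0364 ang 127.8
top C [259.7 176. ] 6 [0.6395 0.1868 0.043 ] 0.037 r 0.0414 ang -6.1
top C [248.4 182.4] 11 [0.6227 0.2178 0.043 ] 0.047 r 0.036 ang 47.5
top C [270.9 186.7] 9 [0.6096 0.1568 0.043 ] 0.047 r 0.0363 ang -71.8
top C [255.5 203.9] 8 [0.5636 0.1991 0.043 ] 0.048 r 0.0356 ang 167.2
top red [245.7 246.7] 218 ztop 0.067 [0.4485 0.2271 0.0601] 72 bar ang -104.7
top red [300.7 249.3] 219 ztop 0.065 [0.4392 0.0781 0.0598] 74 bar ang -74.4
scene A [306.4 236.8] 5 [ 0.6043 -0.0801  0.043 ] 0.044 r 0.0362 ang -139.4
scene A [323.3 244.2] 5 [ 0.6652 -0.0709  0.043 ] 0.044 r 0.0363 ang -23.2
scene B [325.4 213.5] 4 [0.6023 0.0322 0.043 ] 0.046 r 0.0373 ang -110.0
scene B [343.7 212.8] 3 [0.6512 0.0712 0.043 ] 0.045 r 0.0363 ang 6.2
scene C [341.9 178.1] 4 [0.5623 0.1968 0.043 ] 0.045 r 0.0364 ang 171.2
scene C [358.9 182.4] 5 [0.6232 0.2154 0.043 ] 0.044 r 0.0347 ang 44.2
scene C [346.5 191.3] 3 [0.609  0.1553 0.043 ] 0.044 r 0.0375 ang -73.5
scene red [315.2 165.9] 242 ztop 0.064 [0.4462 0.1873 0.0576] 84 bar ang -96.1
scene red [295.1 184.7] 125 ztop 0.065 [0.4396 0.0735 0.0573] 40 bar ang -76.7
```

Call:
step_arm(
  commands=[
    {"travel": [0,0,3],"gripper": 9.4},
    {"travel": [0,0,2],"yaw": 0.05},
    {"travel": [2.5,2.5,0],"yaw": 0.05},
    {"travel": [2.5,2.5,0],"yaw": 0.057},
    {"travel": [2.5,2.5,0]},
    {"travel": [2.5,2.5,0]},
    {"travel": [2.5,2.5,0]},
    {"travel": [2.5,2.5,0]},
    {"travel": [2.5,2.5,0]},
    {"travel": [2.5,2.5,0]},
    {"travel": [2.5,2.5,0]},
    {"travel": [2.5,2.5,0]},
    {"travel": [2.5,2.5,0]},
    {"travel": [2.5,2.5,0]},
    {"travel": [2.5,2.4,0]},
    {"travel": [2.5,2.3,0]},
    {"travel": [0,0,0]},
  ],
)

```text
$.commands[0]: bad value
```

Call:
step_arm(
  commands=[
    {"travel": [0.0,0.0,3.0],"gripper": 9.4,"yaw": 0.0},
  ],
)

```text
time: 0.4
eef_pos: [0.2663, -0.6181, 0.232]
tcp_rot: [-3.071, -0.634, 0.003]
wrist_force: [0.5, -0.8, 0.1]
finger_gap: 0.0944
```

Call:
step_arm(
  commands=[
    {"travel": [0,0,2],"gripper": 9.4,"yaw": 0.05},
    {"travel": [2.5,2.5,0],"gripper": 9.4,"yaw": 0.05},
    {"travel": [2.5,2.5,0],"gripper": 9.4,"yaw": 0.057},
    {"travel": [2.5,2.5,0],"gripper": 9.4,"yaw": 0},
    {"travel": [2.5,2.5,0],"gripper": 9.4,"yaw": 0},
    {"travel": [2.5,2.5,0],"gripper": 9.4,"yaw": 0},
    {"travel": [2.5,2.5,0],"gripper": 9.4,"yaw": 0},
    {"travel": [2.5,2.5,0],"gripper": 9.4,"yaw": 0},
    {"travel": [2.5,2.5,0],"gripper": 9.4,"yaw": 0},
    {"travel": [2.5,2.5,0],"gripper": 9.4,"yaw": 0},
    {"travel": [2.5,2.5,0],"gripper": 9.4,"yaw": 0},
    {"travel": [2.5,2.5,0],"gripper": 9.4,"yaw": 0},
    {"travel": [2.5,2.5,0],"gripper": 9.4,"yaw": 0},
    {"travel": [2.5,2.4,0],"gripper": 9.4,"yaw": 0},
    {"travel": [2.5,2.3,0],"gripper": 9.4,"yaw": 0},
    {"travel": [0,0,0],"gripper": 9.4,"yaw": 0},
    {"travel": [0,0,0],"gripper": 9.4,"yaw": 0},
  ],
)

```text
time: 2.1
eef_pos: [0.6173, -0.2723, 0.2551]
tcp_rot: [-3.017, -0.876, 0.001]
wrist_force: [0.1, -1.1, 0.4]
finger_gap: 0.0945
```

```bash
cat >> h.py <<'E'
def st():
    s=bot.read_state(); from scipy.spatial.transform import Rotation as Ro
    R=Ro.from_rotvec(s['tcp_rot']).as_matrix(); a=np.degrees(np.arctan2(R[1,1],R[0,1]))
    print('t',round(float(s['time']),2),'p',np.round(s['eef_pos'],4),'jaw',round(a,2),'q',np.round(s['q'],2),'F',np.round(s['wrist_force'],1),'M',np.round(s['torque'],2),'gap',round(float(s['finger_gap']),4)); return s
E
python3 -c "from h import *;st()"
```

```text
t 2.1 p [ 0.6173 -0.2723  0.2551] jaw -57.62 q [ 0.42  0.39 -0.14  1.54  0.06  1.21 -0.73] F [ 0.1 -1.1  0.4] M [-0.06  0.06 -0.01] gap 0.0945
```

Call:
step_arm(
  commands=[
    {"travel": [0.1,0,-4],"gripper": 9.4,"yaw": 0},
    {"travel": [0,0,-4],"gripper": 9.4,"yaw": 0},
    {"travel": [0,0,-4],"gripper": 9.4,"yaw": 0},
    {"travel": [0,0,-4],"gripper": 9.4,"yaw": 0},
    {"travel": [0,0,-2.5],"gripper": 9.4,"yaw": 0},
    {"travel": [0,0,-1.2],"gripper": 9.4,"yaw": 0},
    {"travel": [0,0,-0.6],"gripper": 9.4,"yaw": 0},
    {"travel": [0,0,0],"gripper": 9.4,"yaw": 0},
    {"travel": [0,0,0],"gripper": 5,"yaw": 0},
    {"travel": [0,0,0],"gripper": 5,"yaw": 0},
    {"travel": [0,0,0],"gripper": 5,"yaw": 0},
    {"travel": [0,0,0],"gripper": 5,"yaw": 0},
    {"travel": [0,0,0],"gripper": 5,"yaw": 0},
    {"travel": [0,0,0],"gripper": 5,"yaw": 0},
  ],
)

```text
time: 3.5
eef_pos: [0.6182, -0.2728, 0.0528]
tcp_rot: [-3.018, -0.874, -0.0]
wrist_force: [-0.9, 1.6, 4.0]
finger_gap: 0.0581
```

```bash
python3 -c "from h import *;st()"
```

```text
t 3.5 p [ 0.6182 -0.2728  0.0528] jaw -57.69 q [ 0.42  0.59 -0.13  1.71  0.1   0.85 -0.76] F [-0.9  1.6  4. ] M [0.37 0.39 0.03] gap 0.0581
```

Call:
step_arm(
  commands=[
    {"travel": [0,0,0],"gripper": 8,"yaw": 0},
    {"travel": [0,0,0],"gripper": 8,"yaw": 0},
    {"travel": [0,0,0],"gripper": 8,"yaw": 0},
    {"travel": [0,0,0],"gripper": 8,"yaw": 0.1496},
    {"travel": [0,0,0],"gripper": 8,"yaw": 0.1496},
    {"travel": [0,0,0],"gripper": 8,"yaw": 0.1496},
    {"travel": [0,0,0],"gripper": 8,"yaw": 0.1496},
    {"travel": [0,0,0],"gripper": 8,"yaw": 0.1496},
    {"travel": [0,0,0],"gripper": 8,"yaw": 0.1496},
    {"travel": [0,0,0],"gripper": 8,"yaw": 0.1496},
    {"travel": [0,0,0],"gripper": 8,"yaw": 0},
    {"travel": [0,0,0],"gripper": 5,"yaw": 0},
    {"travel": [0,0,0],"gripper": 5,"yaw": 0},
    {"travel": [0,0,0],"gripper": 5,"yaw": 0},
    {"travel": [0,0,0],"gripper": 5,"yaw": 0},
    {"travel": [0,0,0],"gripper": 5,"yaw": 0},
    {"travel": [0,0,0],"gripper": 5,"yaw": 0},
  ],
)

```text
time: 5.2
eef_pos: [0.6182, -0.2727, 0.0525]
tcp_rot: [2.177, 2.265, 0.0]
wrist_force: [0.8, 0.7, -0.1]
finger_gap: 0.0577
```

```bash
python3 -c "from h import *;st()"
```

```text
t 5.2 p [ 0.6182 -0.2727  0.0525] jaw 2.29 q [ 0.6   0.61 -0.38  1.7   0.28  0.88  0.14] F [ 0.8  0.7 -0.1] M [ 0.05 -0.26 -0.02] gap 0.0577
```

Call:
step_arm(
  commands=[
    {"travel": [0,0,0],"gripper": 8,"yaw": 0},
    {"travel": [0,0,0],"gripper": 8,"yaw": 0},
    {"travel": [0,0,0],"gripper": 8,"yaw": 0},
    {"travel": [0,0,0],"gripper": 8,"yaw": -0.1496},
    {"travel": [0,0,0],"gripper": 8,"yaw": -0.1496},
    {"travel": [0,0,0],"gripper": 8,"yaw": -0.1496},
    {"travel": [0,0,0],"gripper": 8,"yaw": -0.1496},
    {"travel": [0,0,0],"gripper": 8,"yaw": -0.1496},
    {"travel": [0,0,0],"gripper": 8,"yaw": -0.1496},
    {"travel": [0,0,0],"gripper": 8,"yaw": -0.1496},
    {"travel": [0,0,0],"gripper": 8,"yaw": 0},
    {"travel": [0,0,0],"gripper": 5,"yaw": 0},
    {"travel": [0,0,0],"gripper": 5,"yaw": 0},
    {"travel": [0,0,0],"gripper": 5,"yaw": 0},
    {"travel": [0,0,0],"gripper": 5,"yaw": 0},
    {"travel": [0,0,0],"gripper": 5,"yaw": 0},
    {"travel": [0,0,0],"gripper": 5,"yaw": 0},
  ],
)

```text
time: 6.9
eef_pos: [0.6179, -0.273, 0.0524]
tcp_rot: [-3.017, -0.874, 0.0]
wrist_force: [-1.0, -0.7, 0.2]
finger_gap: 0.0579
```

```bash
python3 - <<'E'
from det import *
st()
for n in('top','scene'):
    d=grab(n,n+'1'); H=hsv(d); P=cloud(d)
    h,s,v=H[...,0],H[...,1],H[...,2]
    w=(s<60)&(v>165)
    for c,t,m in blobs(w,4,120):
        q=np.nanmedian(P[m],0)
        if .035<q[2]<.065 and abs(q[1])<.4: print(n,' wht',c.round(1),t[4],ray(d,*c,.048).round(4),q.round(3))
E
```

```text
t 6.9 p [ 0.6179 -0.273   0.0524] jaw -57.68 q [ 0.42  0.59 -0.13  1.71  0.1   0.85 -0.76] F [-1.  -0.7  0.2] M [0.07 0.16 0.09] gap 0.0579
top  wht [353.5 164.5] 4 [ 0.6653 -0.0691  0.048 ] [ 0.666 -0.069  0.045]
top  wht [301.5 170.5] 4 [0.6517 0.0724 0.048 ] [0.652 0.073 0.046]
top  wht [414.6 172.8] 20 [ 0.6396 -0.2339  0.048 ] [ 0.639 -0.233  0.049]
top  wht [364.7 181.5] 6 [ 0.6184 -0.0982  0.048 ] [ 0.62  -0.1    0.036]
top  wht [270.5 186.5] 4 [0.6097 0.1571 0.048 ] [0.61  0.158 0.043]
top  wht [315.5 188.5] 4 [0.602  0.0352 0.048 ] [0.602 0.035 0.046]
top  wht [275.  193.5] 4 [0.5905 0.1451 0.048 ] [0.591 0.146 0.036]
top  wht [431.2 198.8] 4 [ 0.5682 -0.2764  0.048 ] [ 0.568 -0.276  0.05 ]
top  wht [255.5 203.5] 4 [0.5644 0.1982 0.048 ] [0.565 0.199 0.045]
top  wht [445.  223.3] 23 [ 0.5013 -0.3111  0.048 ] [ 0.502 -0.311  0.05 ]
top  wht [346.4 228.4] 25 [ 0.4928 -0.0461  0.048 ] [ 0.494 -0.045  0.049]
top  wht [373.5 235.9] 24 [ 0.4712 -0.1184  0.048 ] [ 0.471 -0.118  0.049]
top  wht [429.9 246.8] 25 [ 0.4393 -0.2683  0.048 ] [ 0.439 -0.268  0.049]
top  wht [353.6 255.4] 24 [ 0.4203 -0.0637  0.048 ] [ 0.42  -0.064  0.048]
scene  wht [337.2 127.6] 20 [0.4039 0.4043 0.048 ] [0.412 0.391 0.064]
scene  wht [229.1 250.6] 9 [ 0.4372 -0.2668  0.048 ] [ 0.438 -0.266  0.048]
scene  wht [210.6 267.6] 16 [ 0.432  -0.3443  0.048 ] [ 0.433 -0.345  0.049]
scene  wht [234.1 271.7] 15 [ 0.5    -0.3123  0.048 ] [ 0.501 -0.313  0.048]
scene  wht [284.7 277.3] 17 [ 0.6375 -0.2367  0.048 ] [ 0.638 -0.237  0.048]
scene  wht [270.  297.2] 16 [ 0.6417 -0.312   0.048 ] [ 0.644 -0.314  0.048]
```

Call:
step_arm(
  commands=[
    {"travel": [0,0,2],"gripper": 5,"yaw": 0},
    {"travel": [0,0,3.5],"gripper": 5,"yaw": 0},
    {"travel": [0,0,3.5],"gripper": 5,"yaw": 0},
    {"travel": [0,0,3.5],"gripper": 5,"yaw": 0},
    {"travel": [0.2,2,0],"gripper": 5,"yaw": 0.1},
    {"travel": [0.2,3,0],"gripper": 5,"yaw": 0.1},
    {"travel": [0.2,3,0],"gripper": 5,"yaw": 0.1},
    {"travel": [0.2,3,0],"gripper": 5,"yaw": 0.1},
    {"travel": [0.2,3,0],"gripper": 5,"yaw": 0.1},
    {"travel": [0.2,3,0],"gripper": 5,"yaw": 0.1},
    {"travel": [0.2,3,0],"gripper": 5,"yaw": 0.022},
    {"travel": [0,1.5,0],"gripper": 5,"yaw": 0},
    {"travel": [0,0,0],"gripper": 5,"yaw": 0},
    {"travel": [0,0,0],"gripper": 5,"yaw": 0},
  ],
)

```text
time: 8.4
eef_pos: [0.6319, -0.0588, 0.1773]
tcp_rot: [2.606, 1.754, -0.001]
wrist_force: [-0.0, -0.7, -5.0]
finger_gap: 0.0577
```

```bash
python3 - <<'E'
from det import *
s=st(); z=s['eef_pos'][2]-.0524+.048
for n in('top','scene'):
    d=grab(n,n+'2'); H=hsv(d); P=cloud(d)
    h,S,v=H[...,0],H[...,1],H[...,2]
    w=(S<60)&(v>160)
    for c,t,m in blobs(w,4,120):
        q=np.nanmedian(P[m],0)
        if .15<q[2]<.19 and abs(q[1])<.4:
            p=ray(d,*c,z); e=p[:2]-s['eef_pos'][:2]; print(n,' wht',c.round(1),t[4],p.round(4),q.round(3),'r',np.hypot(*e).round(4),np.degrees(np.arctan2(e[1],e[0])).round(1))
a=cv2.imread('pics/top2.png')[120:260,250:450];b=cv2.imread('pics/scene2.png')[150:290,230:430]
cv2.imwrite('pics/c2.png',cv2.resize(np.vstack([a,b]),(428,600),interpolation=cv2.INTER_CUBIC))
E
```

```text
t 8.4 p [ 0.6319 -0.0588  0.1773] jaw -22.11 q [ 0.25  0.41 -0.33  1.71  0.15  1.05 -0.52] F [-0.  -0.7 -5. ] M [-0.07 -0.04 -0.02] gap 0.0577
top  wht [333.4 174.3] 14 [ 0.6253 -0.0116  0.1729] [ 0.626 -0.011  0.175] r 0.0476 98.0
scene  wht [302.5 214.5] 12 [ 0.597  -0.0872  0.1729] [ 0.598 -0.088  0.173] r 0.045 -140.9
scene  wht [324.8 224.2] 16 [ 0.671  -0.0767  0.1729] [ 0.671 -0.078  0.173] r 0.0431 -24.6
```

View pics/c2.png

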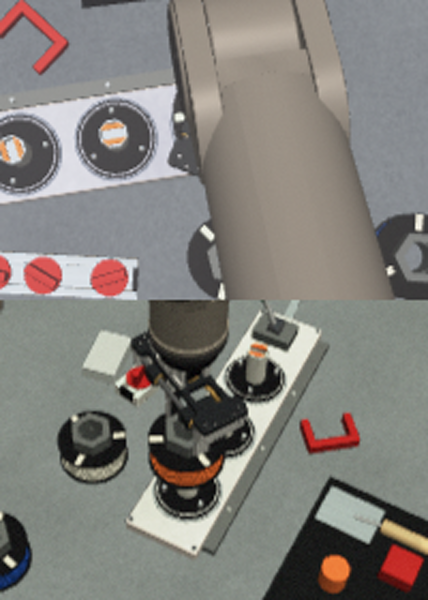

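Call:
step_arm(
  commands=[
    {"travel": [0,0.2,0],"gripper": 5,"yaw": 0},
    {"travel": [0,0,-1.0],"gripper": 5,"yaw": 0},
    {"travel": [0,0,-1.0],"gripper": 5,"yaw": 0},
    {"travel": [0,0,-0.2],"gripper": 5,"yaw": 0},
    {"travel": [0,0,-0.2],"gripper": 5,"yaw": 0},
    {"travel": [0,0,-0.2],"gripper": 5,"yaw": 0},
    {"travel": [0,0,0],"gripper": 5,"yaw": 0},
  ],
)

```text
time: 9.2
eef_pos: [0.632, -0.0559, 0.1513]
tcp_rot: [-2.605, -1.755, 0.0]
wrist_force: [-0.1, -0.5, -3.4]
finger_gap: 0.0578
```

```bash
python3 -c "from h import *;st()"
```

```text
t 9.2 p [ 0.632  -0.0559  0.1513] jaw -22.06 q [ 0.24  0.43 -0.33  1.73  0.16  1.   -0.53] F [-0.1 -0.5 -3.4] M [0.03 0.02 0.02] gap 0.0578
```

Call:
step_arm(
  commands=[
    {"travel": [0,0,-0.4],"gripper": 5,"yaw": 0},
    {"travel": [0,0,-0.6],"gripper": 5,"yaw": 0},
    {"travel": [0,0,-0.6],"gripper": 5,"yaw": 0},
    {"travel": [0,0,-0.6],"gripper": 5,"yaw": 0},
    {"travel": [0,0,-0.6],"gripper": 5,"yaw": 0},
    {"travel": [0,0,-0.6],"gripper": 5,"yaw": 0},
    {"travel": [0,0,-0.6],"gripper": 5,"yaw": 0},
    {"travel": [0,0,-0.5],"gripper": 5,"yaw": 0},
    {"travel": [0,0,-0.5],"gripper": 5,"yaw": 0},
    {"travel": [0,0,0],"gripper": 5,"yaw": 0},
  ],
)

```text
time: 10.2
eef_pos: [0.6317, -0.0559, 0.1007]
tcp_rot: [-2.605, -1.755, 0.001]
wrist_force: [-1.3, -1.0, -3.5]
finger_gap: 0.0579
```

```bash
python3 -c "from h import *;st()"
```

```text
t 10.2 p [ 0.6317 -0.0559  0.1007] jaw -22.06 q [ 0.23  0.49 -0.32  1.77  0.19  0.91 -0.56] F [-1.3 -1.  -3.5] M [-0.06 -0.05 -0.01] gap 0.0579
```

Call:
step_arm(
  commands=[
    {"travel": [0,0,-0.3],"gripper": 5,"yaw": 0},
    {"travel": [0,0,-0.3],"gripper": 5,"yaw": 0},
    {"travel": [0,0,-0.2],"gripper": 5,"yaw": 0},
    {"travel": [0,0,0],"gripper": 5,"yaw": 0},
  ],
)

```text
time: 10.6
eef_pos: [0.6319, -0.0559, 0.0932]
tcp_rot: [-2.605, -1.755, 0.0]
wrist_force: [0.4, -0.2, -3.6]
finger_gap: 0.0576
```

Call:
step_arm(
  commands=[
    {"travel": [0,0,-0.2],"gripper": 5,"yaw": 0},
    {"travel": [0,0,-0.2],"gripper": 5,"yaw": 0},
    {"travel": [0,0,-0.2],"gripper": 5,"yaw": 0},
    {"travel": [0,0,-0.1],"gripper": 5,"yaw": 0},
    {"travel": [0,0,0],"gripper": 5,"yaw": 0},
  ],
)

```text
time: 11.1
eef_pos: [0.6319, -0.0559, 0.0862]
tcp_rot: [-2.605, -1.755, 0.0]
wrist_force: [-0.0, 0.6, -4.1]
finger_gap: 0.0576
```

```bash
python3 -c "from h import *;st()"
```

```text
t 11.1 p [ 0.6319 -0.0559  0.0862] jaw -22.06 q [ 0.23  0.5  -0.32  1.78  0.19  0.88 -0.56] F [-0.   0.6 -4.1] M [-0.06 -0.05  0.01] gap 0.0576
```

Call:
step_arm(
  commands=[
    {"travel": [0,0,-0.1],"gripper": 5,"yaw": 0},
    {"travel": [0,0,0],"gripper": 5,"yaw": 0},
    {"travel": [0,0,0],"gripper": 9,"yaw": 0},
    {"travel": [0,0,0],"gripper": 9,"yaw": 0},
    {"travel": [0,0,0],"gripper": 9,"yaw": 0},
    {"travel": [0,0,0],"gripper": 9,"yaw": 0},
    {"travel": [0,0,3],"gripper": 9,"yaw": 0},
    {"travel": [0,0,4],"gripper": 9,"yaw": 0},
    {"travel": [0,0,4],"gripper": 9,"yaw": 0},
    {"travel": [-1,-3,2],"gripper": 9,"yaw": 0.1},
    {"travel": [-2,-3.5,0],"gripper": 9,"yaw": 0.1},
    {"travel": [-2,-3.5,0],"gripper": 9,"yaw": 0.098},
    {"travel": [-2,-3.5,0],"gripper": 9,"yaw": 0},
    {"travel": [-2,-3.5,0],"gripper": 9,"yaw": 0},
    {"travel": [-2,-3,0],"gripper": 9,"yaw": 0},
    {"travel": [0,0,0],"gripper": 9,"yaw": 0},
  ],
)

```text
time: 12.7
eef_pos: [0.5191, -0.2609, 0.2156]
tcp_rot: [2.323, 2.115, -0.003]
wrist_force: [-0.0, 0.2, 0.3]
finger_gap: 0.0904
```

```bash
cat >> det.py <<'E'
def marks(n,name=None,zr=(.03,.065),z=.048):
    d=grab(n,name); H=hsv(d); P=cloud(d)
    w=(H[...,1]<60)&(H[...,2]>160); L=[]
    for c,t,m in blobs(w,4,120):
        q=np.nanmedian(P[m],0)
        if zr[0]<q[2]<zr[1] and abs(q[1])<.4 and t[4]>4: L.append(ray(d,*c,z)); print(n,'wht',c.round(1),t[4],L[-1].round(4),q.round(3))
    return d
E
python3 - <<'E'
from det import *
st(); marks('top','top3'); marks('scene','scene3')
a=cv2.imread('pics/top3.png')[100:290,190:500];b=cv2.imread('pics/scene3.png')[125:315,170:480]
cv2.imwrite('pics/c3.png',cv2.resize(np.vstack([a,b]),(490,600),interpolation=cv2.INTER_CUBIC))
E
```

```text
t 12.7 p [ 0.5191 -0.2609  0.2156] jaw -5.37 q [ 0.61  0.28 -0.31  1.79  0.1   1.08  0.17] F [-0.   0.2  0.3] M [ 0.   -0.07 -0.01] gap 0.0904
top wht [255.  165.7] 7 [0.6673 0.1987 0.048 ] [0.669 0.201 0.031]
top wht [311.5 170. ] 12 [0.6526 0.0452 0.048 ] [0.656 0.046 0.033]
top wht [287.  183.5] 6 [0.617  0.1123 0.048 ] [0.618 0.113 0.034]
top wht [243.8 184. ] 5 [0.6179 0.2296 0.048 ] [0.619 0.231 0.035]
top wht [272.4 200. ] 7 [0.573  0.1523 0.048 ] [0.574 0.153 0.033]
top wht [446. 223.] 7 [ 0.5022 -0.3137  0.048 ] [ 0.502 -0.313  0.05 ]
top wht [346.4 228.4] 25 [ 0.4928 -0.0461  0.048 ] [ 0.494 -0.045  0.048]
top wht [373.5 235.9] 24 [ 0.4712 -0.1184  0.048 ] [ 0.471 -0.118  0.049]
top wht [430.  246.8] 26 [ 0.4395 -0.2686  0.048 ] [ 0.439 -0.268  0.048]
top wht [353.6 255.4] 24 [ 0.4203 -0.0637  0.048 ] [ 0.42  -0.064  0.049]
top wht [181.6 262.8] 31 [0.4087 0.3981 0.048 ] [0.412 0.392 0.064]
scene wht [337.  127.4] 25 [0.4032 0.4046 0.048 ] [0.412 0.39  0.062]
scene wht [264.4 204.8] 5 [ 0.4129 -0.0631  0.048 ] [ 0.414 -0.063  0.049]
scene wht [285.  212.5] 10 [ 0.4905 -0.0472  0.048 ] [ 0.492 -0.048  0.05 ]
scene wht [229.1 250.6] 9 [ 0.4372 -0.2668  0.048 ] [ 0.437 -0.267  0.048]
scene wht [210.6 267.6] 16 [ 0.432  -0.3443  0.048 ] [ 0.432 -0.344  0.048]
scene wht [234.1 271.7] 15 [ 0.5    -0.3123  0.048 ] [ 0.501 -0.313  0.048]
```

View pics/c3.png

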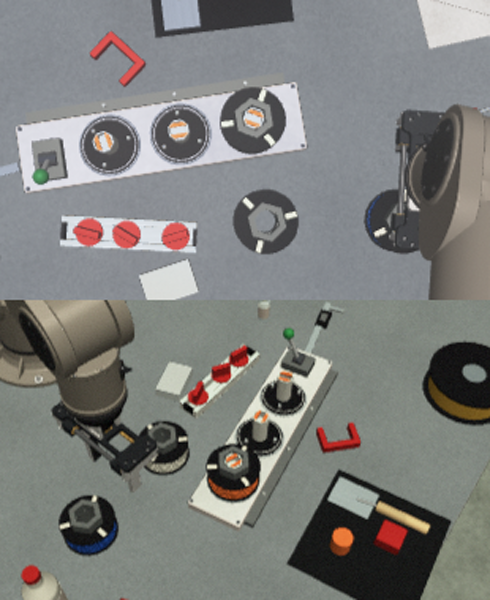

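Call:
step_arm(
  commands=[
    {"travel": [-3,-2.4,0],"gripper": 9.4,"yaw": 0.006},
    {"travel": [-3.2,-2.3,0],"gripper": 9.4,"yaw": 0},
    {"travel": [0,0,-3],"gripper": 9.4,"yaw": 0},
    {"travel": [0,0,-4],"gripper": 9.4,"yaw": 0},
    {"travel": [0,0,-4],"gripper": 9.4,"yaw": 0},
    {"travel": [0,0,-3],"gripper": 9.4,"yaw": 0},
    {"travel": [0,0,-1.5],"gripper": 9.4,"yaw": 0},
    {"travel": [0,0,-0.8],"gripper": 9.4,"yaw": 0},
    {"travel": [0,0,0],"gripper": 9.4,"yaw": 0},
    {"travel": [0,0,0],"gripper": 5,"yaw": 0},
    {"travel": [0,0,0],"gripper": 5,"yaw": 0},
    {"travel": [0,0,0],"gripper": 5,"yaw": 0},
    {"travel": [0,0,0],"gripper": 5,"yaw": 0},
    {"travel": [0,0,0],"gripper": 5,"yaw": 0},
    {"travel": [0,0,0],"gripper": 5,"yaw": 0},
  ],
)

```text
time: 14.3
eef_pos: [0.4599, -0.303, 0.0528]
tcp_rot: [2.31, 2.129, -0.0]
wrist_force: [-2.6, 1.5, 7.0]
finger_gap: 0.0579
```

Call:
step_arm(
  commands=[
    {"travel": [0,0,0],"gripper": 8,"yaw": 0},
    {"travel": [0,0,0],"gripper": 8,"yaw": 0},
    {"travel": [0,0,0],"gripper": 8,"yaw": 0},
    {"travel": [0,0,0],"gripper": 8,"yaw": 0.1496},
    {"travel": [0,0,0],"gripper": 8,"yaw": 0.1496},
    {"travel": [0,0,0],"gripper": 8,"yaw": 0.1496},
    {"travel": [0,0,0],"gripper": 8,"yaw": 0.1496},
    {"travel": [0,0,0],"gripper": 8,"yaw": 0.1496},
    {"travel": [0,0,0],"gripper": 8,"yaw": 0.1496},
    {"travel": [0,0,0],"gripper": 8,"yaw": 0.1496},
    {"travel": [0,0,0],"gripper": 8,"yaw": 0},
    {"travel": [0,0,0],"gripper": 5,"yaw": 0},
    {"travel": [0,0,0],"gripper": 5,"yaw": 0},
    {"travel": [0,0,0],"gripper": 5,"yaw": 0},
    {"travel": [0,0,0],"gripper": 5,"yaw": 0},
    {"travel": [0,0,0],"gripper": 5,"yaw": 0},
    {"travel": [0,0,0],"gripper": 5,"yaw": 0},
  ],
)

```text
time: 16.0
eef_pos: [0.46, -0.3029, 0.0525]
tcp_rot: [-0.936, -2.999, 0.0]
wrist_force: [-0.9, -0.5, 0.2]
finger_gap: 0.0578
```

Call:
step_arm(
  commands=[
    {"travel": [0,0,0],"gripper": 8,"yaw": 0},
    {"travel": [0,0,0],"gripper": 8,"yaw": 0},
    {"travel": [0,0,0],"gripper": 8,"yaw": 0},
    {"travel": [0,0,0],"gripper": 8,"yaw": -0.1496},
    {"travel": [0,0,0],"gripper": 8,"yaw": -0.1496},
    {"travel": [0,0,0],"gripper": 8,"yaw": -0.1496},
    {"travel": [0,0,0],"gripper": 8,"yaw": -0.1496},
    {"travel": [0,0,0],"gripper": 8,"yaw": -0.1496},
    {"travel": [0,0,0],"gripper": 8,"yaw": -0.1496},
    {"travel": [0,0,0],"gripper": 8,"yaw": -0.1496},
    {"travel": [0,0,0],"gripper": 8,"yaw": 0},
    {"travel": [0,0,0],"gripper": 5,"yaw": 0},
    {"travel": [0,0,0],"gripper": 5,"yaw": 0},
    {"travel": [0,0,0],"gripper": 5,"yaw": 0},
    {"travel": [0,0,0],"gripper": 5,"yaw": 0},
    {"travel": [0,0,0],"gripper": 5,"yaw": 0},
    {"travel": [0,0,0],"gripper": 5,"yaw": 0},
  ],
)

```text
time: 17.7
eef_pos: [0.4601, -0.303, 0.0525]
tcp_rot: [-2.309, -2.13, -0.0]
wrist_force: [0.4, 0.1, 0.0]
finger_gap: 0.0575
```

```bash
python3 -c "from h import *;st()"
```

```text
t 17.7 p [ 0.4601 -0.303   0.0525] jaw -4.63 q [ 0.68  0.43 -0.26  2.    0.16  0.73  0.24] F [0.4 0.1 0. ] M [-0.12 -0.26  0.07] gap 0.0575
```

Call:
step_arm(
  commands=[
    {"travel": [0,0,0],"gripper": 8,"yaw": 0},
    {"travel": [0,0,0],"gripper": 8,"yaw": 0},
    {"travel": [0,-0.12,0],"gripper": 8,"yaw": 0},
    {"travel": [0,0,0],"gripper": 8,"yaw": 0.1496},
    {"travel": [0,0,0],"gripper": 8,"yaw": 0.1496},
    {"travel": [0,0,0],"gripper": 8,"yaw": 0.1496},
    {"travel": [0,0,0],"gripper": 8,"yaw": 0.1496},
    {"travel": [0,0,0],"gripper": 8,"yaw": 0.1496},
    {"travel": [0,0,0],"gripper": 8,"yaw": 0.1496},
    {"travel": [0,0,0],"gripper": 8,"yaw": 0.1496},
    {"travel": [0,0,0],"gripper": 8,"yaw": 0},
    {"travel": [0,0,0],"gripper": 5,"yaw": 0},
    {"travel": [0,0,0],"gripper": 5,"yaw": 0},
    {"travel": [0,0,0],"gripper": 5,"yaw": 0},
    {"travel": [0,0,0],"gripper": 5,"yaw": 0},
    {"travel": [0,0,0],"gripper": 5,"yaw": 0},
    {"travel": [0,0,0],"gripper": 5,"yaw": 0},
  ],
)

```text
time: 19.4
eef_pos: [0.4601, -0.304, 0.0525]
tcp_rot: [-0.936, -2.999, 0.0]
wrist_force: [0.5, -0.6, 1.1]
finger_gap: 0.0577
```

Call:
step_arm(
  commands=[
    {"travel": [0,0,2],"gripper": 5,"yaw": 0},
    {"travel": [0,0,4],"gripper": 5,"yaw": 0},
    {"travel": [0,0,4],"gripper": 5,"yaw": 0},
    {"travel": [0,0,4],"gripper": 5,"yaw": 0},
    {"travel": [1,2,2],"gripper": 5,"yaw": 0.1},
    {"travel": [1.5,3.5,0],"gripper": 5,"yaw": 0.1},
    {"travel": [1.5,3.5,0],"gripper": 5,"yaw": 0.017},
    {"travel": [1.5,3.5,0],"gripper": 5,"yaw": 0},
    {"travel": [1.5,3.5,0],"gripper": 5,"yaw": 0},
    {"travel": [1.5,3.5,0],"gripper": 5,"yaw": 0},
    {"travel": [1.5,3.5,0],"gripper": 5,"yaw": 0},
    {"travel": [1.5,3.5,0],"gripper": 5,"yaw": 0},
    {"travel": [1.5,3.5,0],"gripper": 5,"yaw": 0},
    {"travel": [1.5,3.5,0],"gripper": 5,"yaw": 0},
    {"travel": [1,3.5,0],"gripper": 5,"yaw": 0},
    {"travel": [0,0,0],"gripper": 5,"yaw": 0},
    {"travel": [0,0,0],"gripper": 5,"yaw": 0},
    {"travel": [0,0,0],"gripper": 5,"yaw": 0},
  ],
)

```text
time: 21.2
eef_pos: [0.6148, 0.0649, 0.2121]
tcp_rot: [-0.606, -3.082, 0.001]
wrist_force: [-0.1, -0.9, -3.0]
finger_gap: 0.058
```

```bash
python3 -c "
from det import *
s=st(); z=s['eef_pos'][2]-.0525+.048; print(z); marks('top','top4',(z-.02,z+.02),z);marks('scene','scene4',(z-.02,z+.02),z)"
```

```text
t 21.2 p [0.6148 0.0649 0.2121] jaw 67.73 q [ 0.35  0.42 -0.74  1.69  0.3   1.15  0.72] F [-0.1 -0.9 -3. ] M [-0.06 -0.13 -0.01] gap 0.058
0.20757988286631462
scene wht [323.5 184. ] 16 [0.5965 0.0228 0.2076] [0.597 0.021 0.208]
scene wht [348.3 183.4] 15 [0.6571 0.0691 0.2076] [0.657 0.069 0.208]
```

Call:
step_arm(
  commands=[
    {"travel": [0.06,0.29,0],"gripper": 5,"yaw": 0},
    {"travel": [0,0,-2],"gripper": 5,"yaw": 0},
    {"travel": [0,0,-2],"gripper": 5,"yaw": 0},
    {"travel": [0,0,-1],"gripper": 5,"yaw": 0},
    {"travel": [0,0,-0.3],"gripper": 5,"yaw": 0},
    {"travel": [0,0,-0.3],"gripper": 5,"yaw": 0},
    {"travel": [0,0,-0.2],"gripper": 5,"yaw": 0},
    {"travel": [0,0,-0.2],"gripper": 5,"yaw": 0},
    {"travel": [0,0,-0.2],"gripper": 5,"yaw": 0},
    {"travel": [0,0,0],"gripper": 5,"yaw": 0},
  ],
)

```text
time: 22.3
eef_pos: [0.6156, 0.0688, 0.1504]
tcp_rot: [-0.605, -3.083, 0.0]
wrist_force: [-0.8, 0.3, -2.8]
finger_gap: 0.0579
```

```bash
python3 -c "from h import *;st()"
```

```text
t 22.3 p [0.6156 0.0688 0.1504] jaw 67.79 q [ 0.32  0.48 -0.71  1.75  0.36  1.04  0.67] F [-0.8  0.3 -2.8] M [ 0.05 -0.12 -0.04] gap 0.0579
```

Inside the post (underside 98 mm). Going down.

Call:
step_arm(
  commands=[
    {"travel": [0,0,-0.4],"gripper": 5,"yaw": 0},
    {"travel": [0,0,-0.6],"gripper": 5,"yaw": 0},
    {"travel": [0,0,-0.6],"gripper": 5,"yaw": 0},
    {"travel": [0,0,-0.6],"gripper": 5,"yaw": 0},
    {"travel": [0,0,-0.6],"gripper": 5,"yaw": 0},
    {"travel": [0,0,-0.6],"gripper": 5,"yaw": 0},
    {"travel": [0,0,-0.6],"gripper": 5,"yaw": 0},
    {"travel": [0,0,-0.5],"gripper": 5,"yaw": 0},
    {"travel": [0,0,-0.4],"gripper": 5,"yaw": 0},
    {"travel": [0,0,0],"gripper": 5,"yaw": 0},
  ],
)

```text
time: 23.3
eef_pos: [0.6154, 0.0687, 0.1009]
tcp_rot: [-0.605, -3.082, 0.0]
wrist_force: [-0.0, -0.2, -3.7]
finger_gap: 0.058
```

Call:
step_arm(
  commands=[
    {"travel": [0,0,-0.3],"gripper": 5,"yaw": 0},
    {"travel": [0,0,-0.3],"gripper": 5,"yaw": 0},
    {"travel": [0,0,-0.2],"gripper": 5,"yaw": 0},
    {"travel": [0,0,0],"gripper": 5,"yaw": 0},
  ],
)

```text
time: 23.7
eef_pos: [0.6155, 0.0688, 0.0932]
tcp_rot: [-0.605, -3.082, 0.0]
wrist_force: [0.2, -0.1, -2.9]
finger_gap: 0.058
```

Call:
step_arm(
  commands=[
    {"travel": [0,0,-0.2],"gripper": 5,"yaw": 0},
    {"travel": [0,0,-0.2],"gripper": 5,"yaw": 0},
    {"travel": [0,0,-0.2],"gripper": 5,"yaw": 0},
    {"travel": [0,0,-0.1],"gripper": 5,"yaw": 0},
    {"travel": [0,0,0],"gripper": 5,"yaw": 0},
  ],
)

```text
time: 24.2
eef_pos: [0.6155, 0.0689, 0.0863]
tcp_rot: [-0.605, -3.082, 0.0]
wrist_force: [0.0, -0.4, -4.0]
finger_gap: 0.0577
```

```bash
python3 -c "from h import *;st()"
```

```text
t 24.2 p [0.6155 0.0689 0.0863] jaw 67.8 q [ 0.29  0.55 -0.68  1.8   0.42  0.94  0.62] F [ 0.  -0.4 -4. ] M [ 0.03 -0.08 -0.07] gap 0.0577
```

Call:
step_arm(
  commands=[
    {"travel": [0,0,-0.1],"gripper": 5,"yaw": 0},
    {"travel": [0,0,0],"gripper": 5,"yaw": 0},
    {"travel": [0,0,0],"gripper": 9,"yaw": 0},
    {"travel": [0,0,0],"gripper": 9,"yaw": 0},
    {"travel": [0,0,0],"gripper": 9,"yaw": 0},
    {"travel": [0,0,0],"gripper": 9,"yaw": 0},
    {"travel": [0,0,3],"gripper": 9,"yaw": 0},
    {"travel": [0,0,4],"gripper": 9,"yaw": 0},
    {"travel": [0,0,4],"gripper": 9,"yaw": 0},
    {"travel": [-3,-3,0],"gripper": 9,"yaw": -0.1},
    {"travel": [-3,-3,0],"gripper": 9,"yaw": -0.1},
    {"travel": [-3,-3,0],"gripper": 9,"yaw": -0.1},
    {"travel": [-3,-3,0],"gripper": 9,"yaw": -0.1},
    {"travel": [-3.5,-2.5,0],"gripper": 9,"yaw": -0.028},
    {"travel": [0,0,0],"gripper": 9,"yaw": 0},
    {"travel": [0,0,0],"gripper": 9,"yaw": 0},
    {"travel": [0,0,0],"gripper": 9,"yaw": 0},
  ],
)

```text
time: 25.9
eef_pos: [0.4614, -0.0756, 0.1957]
tcp_rot: [1.244, 2.884, 0.001]
wrist_force: [0.6, 0.1, 0.1]
finger_gap: 0.0904
```

```bash
python3 - <<'E'
from det import *
st(); marks('top','top5'); marks('scene','scene5')
a=cv2.imread('pics/top5.png')[100:290,190:500];b=cv2.imread('pics/scene5.png')[125:315,170:480]
cv2.imwrite('pics/c5.png',cv2.resize(np.vstack([a,b]),(490,600),interpolation=cv2.INTER_CUBIC))
E
```

```text
t 25.9 p [ 0.4614 -0.0756  0.1957] jaw 43.33 q [ 0.64  0.15 -0.66  2.03  0.11  1.    0.68] F [0.6 0.1 0.1] M [ 0.01 -0.15 -0.04] gap 0.0904
top wht [344.8 151.8] 6 [ 0.7005 -0.0463  0.048 ] [ 0.704 -0.048  0.03 ]
top wht [181.3 262.9] 23 [0.4084 0.399  0.048 ] [0.412 0.393 0.064]
scene wht [337.2 127.5] 28 [0.4038 0.4049 0.048 ] [0.413 0.39  0.062]
scene wht [264.4 204.8] 5 [ 0.4129 -0.0631  0.048 ] [ 0.414 -0.062  0.048]
scene wht [285.  212.5] 10 [ 0.4905 -0.0472  0.048 ] [ 0.49  -0.046  0.046]
scene wht [266.6 224. ] 13 [ 0.4696 -0.1196  0.048 ] [ 0.469 -0.12   0.048]
```

View pics/c5.png

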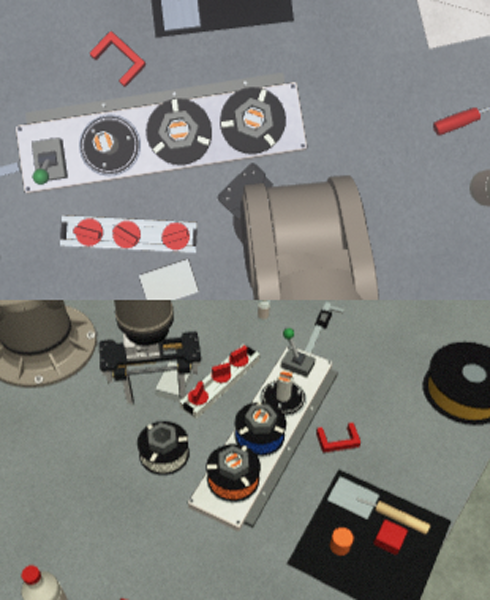

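Call:
step_arm(
  commands=[
    {"travel": [-0.08,-0.08,0],"gripper": 9.4,"yaw": 0},
    {"travel": [0,0,-4],"gripper": 9.4,"yaw": 0},
    {"travel": [0,0,-4],"gripper": 9.4,"yaw": 0},
    {"travel": [0,0,-3.5],"gripper": 9.4,"yaw": 0},
    {"travel": [0,0,-2],"gripper": 9.4,"yaw": 0},
    {"travel": [0,0,-0.8],"gripper": 9.4,"yaw": 0},
    {"travel": [0,0,0],"gripper": 9.4,"yaw": 0},
    {"travel": [0,0,0],"gripper": 5,"yaw": 0},
    {"travel": [0,0,0],"gripper": 5,"yaw": 0},
    {"travel": [0,0,0],"gripper": 5,"yaw": 0},
    {"travel": [0,0,0],"gripper": 5,"yaw": 0},
    {"travel": [0,0,0],"gripper": 5,"yaw": 0},
    {"travel": [0,0,0],"gripper": 5,"yaw": 0},
  ],
)

```text
time: 27.3
eef_pos: [0.4604, -0.077, 0.0529]
tcp_rot: [1.246, 2.883, 0.0]
wrist_force: [-0.3, 1.1, 7.9]
finger_gap: 0.0577
```

Call:
step_arm(
  commands=[
    {"travel": [0,0,0],"gripper": 8,"yaw": 0},
    {"travel": [0,0,0],"gripper": 8,"yaw": 0},
    {"travel": [0,0,0],"gripper": 8,"yaw": 0},
    {"travel": [0,0,0],"gripper": 8,"yaw": -0.1496},
    {"travel": [0,0,0],"gripper": 8,"yaw": -0.1496},
    {"travel": [0,0,0],"gripper": 8,"yaw": -0.1496},
    {"travel": [0,0,0],"gripper": 8,"yaw": -0.1496},
    {"travel": [0,0,0],"gripper": 8,"yaw": -0.1496},
    {"travel": [0,0,0],"gripper": 8,"yaw": -0.1496},
    {"travel": [0,0,0],"gripper": 8,"yaw": -0.1496},
    {"travel": [0,0,0],"gripper": 8,"yaw": 0},
    {"travel": [0,0,0],"gripper": 5,"yaw": 0},
    {"travel": [0,0,0],"gripper": 5,"yaw": 0},
    {"travel": [0,0,0],"gripper": 5,"yaw": 0},
    {"travel": [0,0,0],"gripper": 5,"yaw": 0},
    {"travel": [0,0,0],"gripper": 5,"yaw": 0},
    {"travel": [0,0,0],"gripper": 5,"yaw": 0},
  ],
)

```text
time: 29.0
eef_pos: [0.4598, -0.0771, 0.0524]
tcp_rot: [-2.521, -1.875, 0.0]
wrist_force: [0.2, -1.1, -1.1]
finger_gap: 0.0576
```

Call:
step_arm(
  commands=[
    {"travel": [0,0,0],"gripper": 8,"yaw": 0},
    {"travel": [0,0,0],"gripper": 8,"yaw": 0},
    {"travel": [0,0,0],"gripper": 8,"yaw": 0},
    {"travel": [0,0,0],"gripper": 8,"yaw": 0.1496},
    {"travel": [0,0,0],"gripper": 8,"yaw": 0.1496},
    {"travel": [0,0,0],"gripper": 8,"yaw": 0.1496},
    {"travel": [0,0,0],"gripper": 8,"yaw": 0.1496},
    {"travel": [0,0,0],"gripper": 8,"yaw": 0.1496},
    {"travel": [0,0,0],"gripper": 8,"yaw": 0.1496},
    {"travel": [0,0,0],"gripper": 8,"yaw": 0.1496},
    {"travel": [0,0,0],"gripper": 8,"yaw": 0},
    {"travel": [0,0,0],"gripper": 5,"yaw": 0},
    {"travel": [0,0,0],"gripper": 5,"yaw": 0},
    {"travel": [0,0,0],"gripper": 5,"yaw": 0},
    {"travel": [0,0,0],"gripper": 5,"yaw": 0},
    {"travel": [0,0,0],"gripper": 5,"yaw": 0},
    {"travel": [0,0,0],"gripper": 5,"yaw": 0},
  ],
)

```text
time: 30.7
eef_pos: [0.4599, -0.0769, 0.0525]
tcp_rot: [1.247, 2.884, 0.0]
wrist_force: [-0.5, 1.3, 0.9]
finger_gap: 0.0578
```

```bash
python3 -c "from h import *;st()"
```

```text
t 30.7 p [ 0.4599 -0.0769  0.0525] jaw 43.24 q [ 0.54  0.36 -0.6   2.17  0.31  0.7   0.49] F [-0.5  1.3  0.9] M [ 0.14 -0.15 -0.13] gap 0.0578
```

Call:
step_arm(
  commands=[
    {"travel": [0,0,2],"gripper": 5,"yaw": 0},
    {"travel": [0,0,4],"gripper": 5,"yaw": 0},
    {"travel": [0,0,4],"gripper": 5,"yaw": 0},
    {"travel": [0,0,3.5],"gripper": 5,"yaw": 0},
    {"travel": [0.8,2.2,2],"gripper": 5,"yaw": 0.075},
    {"travel": [1.7,3,0],"gripper": 5,"yaw": 0},
    {"travel": [1.7,3,0],"gripper": 5,"yaw": 0},
    {"travel": [1.7,3,0],"gripper": 5,"yaw": 0},
    {"travel": [1.7,3,0],"gripper": 5,"yaw": 0},
    {"travel": [1.7,3,0],"gripper": 5,"yaw": 0},
    {"travel": [1.7,3,0],"gripper": 5,"yaw": 0},
    {"travel": [1.7,3,0],"gripper": 5,"yaw": 0},
    {"travel": [1.18,3.67,0],"gripper": 5,"yaw": 0},
    {"travel": [0,0,0],"gripper": 5,"yaw": 0},
    {"travel": [0,0,0],"gripper": 5,"yaw": 0},
    {"travel": [0,0,0],"gripper": 5,"yaw": 0},
  ],
)

```text
time: 32.3
eef_pos: [0.5983, 0.1907, 0.2069]
tcp_rot: [-1.138, -2.928, 0.002]
wrist_force: [0.2, -0.5, -4.8]
finger_gap: 0.0572
```

```bash
python3 -c "
from det import *
s=st(); z=s['eef_pos'][2]-.0525+.048; print(z); marks('scene','scene6',(z-.02,z+.02),z)"
```

```text
t 32.3 p [0.5983 0.1907 0.2069] jaw 47.52 q [ 0.15  0.44 -0.75  1.68  0.33  1.15  0.15] F [ 0.2 -0.5 -4.8] M [-0.03 -0.11  0.01] gap 0.0572
0.2024263754429103
scene wht [348.9 162.2] 12 [0.6092 0.1484 0.2024] [0.608 0.148 0.2  ]
```

Call:
step_arm(
  commands=[
    {"travel": [0.04,0.06,0],"gripper": 5,"yaw": 0},
    {"travel": [0,0,-2],"gripper": 5,"yaw": 0},
    {"travel": [0,0,-2],"gripper": 5,"yaw": 0},
    {"travel": [0,0,-0.8],"gripper": 5,"yaw": 0},
    {"travel": [0,0,-0.2],"gripper": 5,"yaw": 0},
    {"travel": [0,0,-0.2],"gripper": 5,"yaw": 0},
    {"travel": [0,0,-0.2],"gripper": 5,"yaw": 0},
    {"travel": [0,0,-0.2],"gripper": 5,"yaw": 0},
    {"travel": [0,0,0],"gripper": 5,"yaw": 0},
  ],
)

```text
time: 33.25
eef_pos: [0.5991, 0.1923, 0.1516]
tcp_rot: [1.137, 2.928, 0.0]
wrist_force: [-0.1, 0.1, -4.8]
finger_gap: 0.058
```

```bash
python3 -c "from h import *;st()"
```

```text
t 33.25 p [0.5991 0.1923 0.1516] jaw 47.56 q [ 0.13  0.5  -0.72  1.73  0.37  1.06  0.11] F [-0.1  0.1 -4.8] M [ 0.03 -0.09 -0.05] gap 0.058
```

In (underside 99 mm, no push). Down.

Call:
step_arm(
  commands=[
    {"travel": [0,0,-0.4],"gripper": 5,"yaw": 0},
    {"travel": [0,0,-0.6],"gripper": 5,"yaw": 0},
    {"travel": [0,0,-0.6],"gripper": 5,"yaw": 0},
    {"travel": [0,0,-0.6],"gripper": 5,"yaw": 0},
    {"travel": [0,0,-0.6],"gripper": 5,"yaw": 0},
    {"travel": [0,0,-0.6],"gripper": 5,"yaw": 0},
    {"travel": [0,0,-0.6],"gripper": 5,"yaw": 0},
    {"travel": [0,0,-0.5],"gripper": 5,"yaw": 0},
    {"travel": [0,0,-0.5],"gripper": 5,"yaw": 0},
    {"travel": [0,0,0],"gripper": 5,"yaw": 0},
  ],
)

```text
time: 34.25
eef_pos: [0.5987, 0.1922, 0.1007]
tcp_rot: [-1.137, -2.928, 0.001]
wrist_force: [-0.0, 0.2, -3.8]
finger_gap: 0.0579
```

Call:
step_arm(
  commands=[
    {"travel": [0,0,-0.3],"gripper": 5,"yaw": 0},
    {"travel": [0,0,-0.3],"gripper": 5,"yaw": 0},
    {"travel": [0,0,-0.2],"gripper": 5,"yaw": 0},
    {"travel": [0,0,0],"gripper": 5,"yaw": 0},
  ],
)

```text
time: 34.65
eef_pos: [0.5989, 0.1923, 0.0932]
tcp_rot: [-1.137, -2.928, 0.0]
wrist_force: [1.1, 0.6, -4.1]
finger_gap: 0.0577
```

Call:
step_arm(
  commands=[
    {"travel": [0,0,-0.2],"gripper": 5,"yaw": 0},
    {"travel": [0,0,-0.2],"gripper": 5,"yaw": 0},
    {"travel": [0,0,-0.2],"gripper": 5,"yaw": 0},
    {"travel": [0,0,-0.1],"gripper": 5,"yaw": 0},
    {"travel": [0,0,0],"gripper": 5,"yaw": 0},
  ],
)

```text
time: 35.15
eef_pos: [0.5989, 0.1923, 0.0863]
tcp_rot: [-1.137, -2.928, 0.0]
wrist_force: [-0.6, -0.3, -3.7]
finger_gap: 0.0581
```

```bash
python3 -c "from h import *;st()"
```

```text
t 35.15 p [0.5989 0.1923 0.0863] jaw 47.57 q [ 0.1   0.57 -0.69  1.78  0.43  0.95  0.06] F [-0.6 -0.3 -3.7] M [ 0.05 -0.16 -0.01] gap 0.0581
```

Call:
step_arm(
  commands=[
    {"travel": [0,0,-0.1],"gripper": 5,"yaw": 0},
    {"travel": [0,0,0],"gripper": 5,"yaw": 0},
    {"travel": [0,0,0],"gripper": 9,"yaw": 0},
    {"travel": [0,0,0],"gripper": 9,"yaw": 0},
    {"travel": [0,0,0],"gripper": 9,"yaw": 0},
    {"travel": [0,0,0],"gripper": 9,"yaw": 0},
    {"travel": [0,0,3],"gripper": 9,"yaw": 0},
    {"travel": [0,0,4],"gripper": 9,"yaw": 0},
    {"travel": [0,0,4],"gripper": 9,"yaw": 0},
    {"travel": [-2,-3,0],"gripper": 9,"yaw": 0},
    {"travel": [-2,-4,0],"gripper": 6,"yaw": 0},
    {"travel": [-2,-4,0],"gripper": 6,"yaw": 0},
    {"travel": [-2,-4,0],"gripper": 6,"yaw": 0},
    {"travel": [-2,-4,0],"gripper": 4,"yaw": 0},
    {"travel": [-1,-4,0],"gripper": 4,"yaw": 0},
    {"travel": [-1,-4,0],"gripper": 4,"yaw": 0},
    {"travel": [0,0,0],"gripper": 4,"yaw": 0},
  ],
)

```text
time: 36.85
eef_pos: [0.4776, -0.083, 0.1954]
tcp_rot: [1.147, 2.925, -0.003]
wrist_force: [-0.0, 0.6, -0.1]
finger_gap: 0.0406
```

```bash
cat > keys.py <<'E'
from det import *
def keys(n,name,ylim=(.02,.3),xlim=(.40,.50)):
    d=grab(n,name); H=hsv(d); h,s,v=H[...,0],H[...,1],H[...,2]; P=cloud(d)
    red=((h<8)|(h>172))&(s>110)&(v>50)
    reg=red&(P[...,0]>xlim[0])&(P[...,0]<xlim[1])&(P[...,1]>ylim[0])&(P[...,1]<ylim[1])
    print(n,'zmax',np.nanmax(P[reg][:,2]).round(3))
    top=reg&(P[...,2]>.054)
    for c,t,m in blobs(top,8):
        q=P[m][:,:2]; (cx,cy),(w,l),a=cv2.minAreaRect((q*1000).astype(np.float32)); mu=q.mean(0)
        e=np.linalg.svd(q-mu)[2][0]
        print(n,'bar',c.round(1),t[4],'mean',mu.round(4),'rect',round(cx,1),round(cy,1),round(w),round(l),'ang',np.degrees(np.arctan2(e[1],e[0])).round(1))
    col=reg&(P[...,2]>.024)&(P[...,2]<.036)
    return d
E
python3 - <<'E'
from keys import *
st(); keys('top','top7'); keys('scene','scene7')
a=cv2.imread('pics/top7.png')[120:280,190:450];b=cv2.imread('pics/scene7.png')[125:285,230:490]
cv2.imwrite('pics/c7.png',cv2.resize(np.vstack([a,b]),(488,600),interpolation=cv2.INTER_CUBIC))
E
```

```text
t 36.85 p [ 0.4776 -0.083   0.1954] jaw 47.18 q [ 0.68  0.19 -0.71  2.    0.14  1.01  0.73] F [-0.   0.6 -0.1] M [-0.   -0.18 -0.05] gap 0.0406
top zmax 0.066
top bar [268.4 248.4] 76 mean [0.4435 0.163 ] rect 443.0 163.0 42 12 ang -122.2
top bar [244.5 246.9] 74 mean [0.4485 0.2267] rect 448.4 227.0 41 12 ang -104.6
top bar [300.4 249.5] 72 mean [0.439 0.078] rect 439.0 78.2 12 43 ang 105.8
scene zmax 0.064
scene bar [320.9 157.4] 35 mean [0.4492 0.2245] rect 448.6 223.2 44 16 ang -103.7
scene bar [309.2 167.3] 35 mean [0.4426 0.1591] rect 443.7 158.8 43 18 ang -122.8
scene bar [294.4 181.5] 34 mean [0.4392 0.0734] rect 438.9 75.3 11 44 ang -72.1
```

View pics/c7.png

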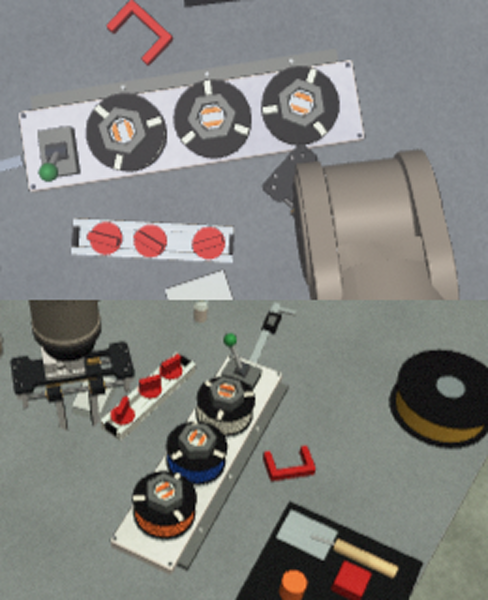

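Call:
step_arm(
  commands=[
    {"travel": [-0.8,2.5,0],"gripper": 4,"yaw": -0.1},
    {"travel": [-0.8,3,0],"gripper": 4,"yaw": -0.1},
    {"travel": [-0.8,3,0],"gripper": 4,"yaw": -0.1},
    {"travel": [-0.8,3,-2],"gripper": 4,"yaw": -0.1},
    {"travel": [-0.65,3,-3],"gripper": 4,"yaw": -0.1},
    {"travel": [0,1.5,-3],"gripper": 4,"yaw": -0.053},
    {"travel": [0,0,-1],"gripper": 4,"yaw": 0},
    {"travel": [0,0,0],"gripper": 4,"yaw": 0},
    {"travel": [0,0,0],"gripper": 4,"yaw": 0},
  ],
)

```text
time: 37.85
eef_pos: [0.4411, 0.0819, 0.1066]
tcp_rot: [1.89, 2.509, 0.0]
wrist_force: [0.6, -0.1, -0.2]
finger_gap: 0.0399
```

```bash
python3 -c "from h import *;st()"
```

```text
t 37.85 p [0.4411 0.0819 0.1066] jaw 16.03 q [ 0.34  0.26 -0.75  2.16  0.25  0.81 -0.28] F [ 0.6 -0.1 -0.2] M [-0.01 -0.06 -0.01] gap 0.0399
```

Call:
step_arm(
  commands=[
    {"travel": [-0.2,-0.46,0],"gripper": 4,"yaw": -0.008},
    {"travel": [0,0,-3],"gripper": 4,"yaw": 0},
    {"travel": [0,0,-2.5],"gripper": 4,"yaw": 0},
    {"travel": [0,0,-1.2],"gripper": 4,"yaw": 0},
    {"travel": [0,0,-0.5],"gripper": 4,"yaw": 0},
    {"travel": [0,0,0],"gripper": 4,"yaw": 0},
  ],
)

```text
time: 38.45
eef_pos: [0.4389, 0.0771, 0.0342]
tcp_rot: [1.902, 2.5, 0.0]
wrist_force: [-0.2, 0.4, -0.0]
finger_gap: 0.0401
```

Call:
step_arm(
  commands=[
    {"travel": [0,0,0],"gripper": 0.5,"yaw": 0},
    {"travel": [0,0,0],"gripper": 0.5,"yaw": 0},
    {"travel": [0,0,0],"gripper": 0.5,"yaw": 0},
    {"travel": [0,0,0],"gripper": 0.5,"yaw": 0},
    {"travel": [0,0,0],"gripper": 0.5,"yaw": 0},
  ],
)

```text
time: 38.95
eef_pos: [0.4389, 0.0773, 0.0342]
tcp_rot: [1.901, 2.5, 0.0]
wrist_force: [-1.5, -1.5, 7.8]
finger_gap: 0.0124
```

```bash
python3 -c "from h import *;st()"
```

```text
t 38.95 p [0.4389 0.0773 0.0342] jaw 15.49 q [ 0.26  0.38 -0.67  2.22  0.39  0.66 -0.42] F [-1.5 -1.5  7.8] M [-0.25  0.27  0.01] gap 0.0124
```

Call:
step_arm(
  commands=[
    {"travel": [0,0,1.5],"gripper": 0.5,"yaw": 0},
    {"travel": [0,0,3.5],"gripper": 0.5,"yaw": 0},
    {"travel": [0,0,4],"gripper": 0.5,"yaw": 0},
    {"travel": [0,0,4],"gripper": 0.5,"yaw": 0},
    {"travel": [2.5,-1.5,0],"gripper": 0.5,"yaw": -0.1},
    {"travel": [2.8,-2,0],"gripper": 0.5,"yaw": -0.1},
    {"travel": [2.8,-2,0],"gripper": 0.5,"yaw": -0.1},
    {"travel": [2.8,-2,0],"gripper": 0.5,"yaw": -0.1},
    {"travel": [2.8,-2,0],"gripper": 0.5,"yaw": -0.1},
    {"travel": [2.8,-2,0],"gripper": 0.5,"yaw": -0.1},
    {"travel": [2.8,-1.8,0],"gripper": 0.5,"yaw": -0.056},
    {"travel": [0,0,0],"gripper": 0.5,"yaw": 0},
    {"travel": [0,0,0],"gripper": 0.5,"yaw": 0},
    {"travel": [0,0,0],"gripper": 0.5,"yaw": 0},
  ],
)

```text
time: 40.35
eef_pos: [0.631, -0.055, 0.1637]
tcp_rot: [-2.604, -1.756, 0.001]
wrist_force: [-0.6, -0.3, -1.3]
finger_gap: 0.0118
```

```bash
python3 - <<'E'
from det import *
s=st(); d=grab('scene','scene8'); e=grab('top','top8')
a=d['frame'][150:270,240:400,::-1]; cv2.imwrite('pics/c8.png',cv2.resize(a,(800,600),interpolation=cv2.INTER_CUBIC))
H=hsv(d); h,S,v=H[...,0],H[...,1],H[...,2]; P=cloud(d)
red=((h<8)|(h>172))&(S>110)&(v>50)&(P[...,2]>.13)&(abs(P[...,1]+.056)<.06)&(abs(P[...,0]-.632)<.06)
q=P[red]; print(len(q),q.min(0),q.max(0),q.mean(0))
E
```

```text
t 40.35 p [ 0.631  -0.055   0.1637] jaw -22.01 q [ 0.39  0.45 -0.54  1.72  0.26  1.05 -0.61] F [-0.6 -0.3 -1.3] M [-0.02 -0.08  0.01] gap 0.0118
95 [ 0.61164356 -0.11572681  0.15498972] [ 0.68582019 -0.05461392  0.26479988] [ 0.63322596 -0.0707892   0.17196814]
```

View pics/c8.png

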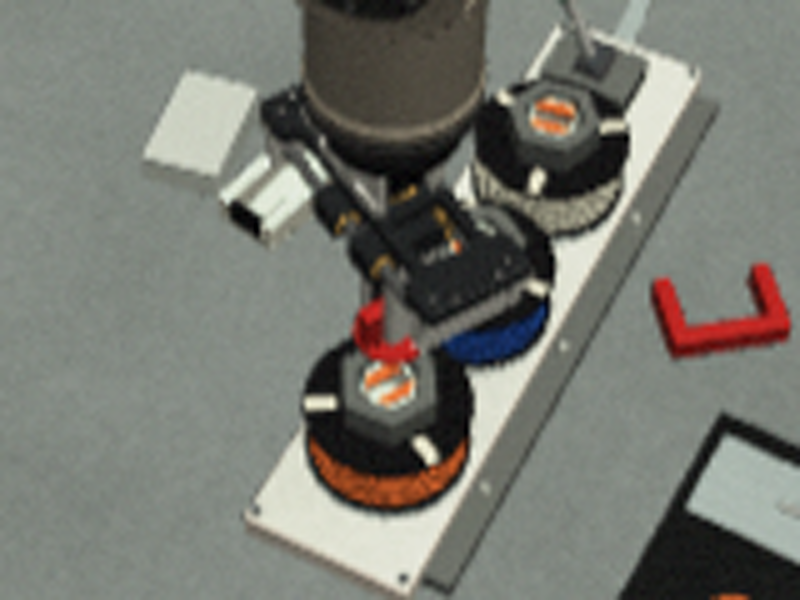

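Call:
step_arm(
  commands=[
    {"travel": [0.08,-0.08,-1],"gripper": 0.5,"yaw": 0},
    {"travel": [0,0,-1.5],"gripper": 0.5,"yaw": 0},
    {"travel": [0,0,-0.8],"gripper": 0.5,"yaw": 0},
    {"travel": [0,0,-0.2],"gripper": 0.5,"yaw": 0},
    {"travel": [0,0,-0.2],"gripper": 0.5,"yaw": 0},
    {"travel": [0,0,-0.2],"gripper": 0.5,"yaw": 0},
    {"travel": [0,0,-0.2],"gripper": 0.5,"yaw": 0},
    {"travel": [0,0,0],"gripper": 0.5,"yaw": 0},
  ],
)

```text
time: 41.25
eef_pos: [0.6325, -0.0565, 0.1228]
tcp_rot: [-2.606, -1.755, 0.0]
wrist_force: [-0.2, 0.4, 0.0]
finger_gap: 0.0121
```

```bash
python3 -c "from h import *;st()"
```

```text
t 41.25 p [ 0.6325 -0.0565  0.1228] jaw -22.09 q [ 0.38  0.49 -0.52  1.75  0.29  0.98 -0.64] F [-0.2  0.4  0. ] M [-0.04 -0.04  0.02] gap 0.0121
```

Call:
step_arm(
  commands=[
    {"travel": [0,0,-0.2],"gripper": 0.5,"yaw": 0},
    {"travel": [0,0,-0.2],"gripper": 0.5,"yaw": 0},
    {"travel": [0,0,-0.2],"gripper": 0.5,"yaw": 0},
    {"travel": [0,0,-0.2],"gripper": 0.5,"yaw": 0},
    {"travel": [0,0,0],"gripper": 0.5,"yaw": 0},
  ],
)

```text
time: 41.75
eef_pos: [0.6323, -0.0565, 0.1145]
tcp_rot: [-2.606, -1.755, 0.001]
wrist_force: [-0.0, 1.1, -0.3]
finger_gap: 0.0119
```

```bash
python3 -c "from h import *;st()"
```

```text
t 41.75 p [ 0.6323 -0.0565  0.1145] jaw -22.09 q [ 0.38  0.5  -0.52  1.75  0.29  0.96 -0.64] F [-0.   1.1 -0.3] M [-0.02 -0.05  0.01] gap 0.0119
```

Call:
step_arm(
  commands=[
    {"travel": [0,0,-0.03],"gripper": 0.5,"yaw": 0.12},
    {"travel": [0,0,0],"gripper": 0.5,"yaw": 0.145},
    {"travel": [0,0,0],"gripper": 0.5,"yaw": 0.145},
    {"travel": [0,0,0],"gripper": 0.5,"yaw": 0.145},
    {"travel": [0,0,0],"gripper": 0.5,"yaw": 0.145},
    {"travel": [0,0,0],"gripper": 0.5,"yaw": 0.145},
    {"travel": [0,0,0],"gripper": 0.5,"yaw": 0.145},
    {"travel": [0,0,0],"gripper": 0.5,"yaw": 0.145},
    {"travel": [0,0,0],"gripper": 0.5,"yaw": 0.145},
    {"travel": [0,0,0],"gripper": 0.5,"yaw": 0.145},
    {"travel": [0,0,0],"gripper": 0.5,"yaw": 0.145},
    {"travel": [0,0,0],"gripper": 0.5,"yaw": 0},
    {"travel": [0,0,0],"gripper": 0.5,"yaw": 0},
  ],
)

```text
time: 43.05
eef_pos: [0.6324, -0.0566, 0.1145]
tcp_rot: [-0.61, -3.082, -0.0]
wrist_force: [0.3, 0.1, -0.7]
finger_gap: 0.0117
```

```bash
python3 -c "from h import *;st()"
```

```text
t 43.05 p [ 0.6324 -0.0566  0.1145] jaw 67.59 q [ 0.61  0.6  -0.86  1.74  0.52  1.05  0.75] F [ 0.3  0.1 -0.7] M [ 0.02 -0.2   0.05] gap 0.0117
```

Call:
step_arm(
  commands=[
    {"travel": [0,0,0],"gripper": 4,"yaw": 0},
    {"travel": [0,0,0],"gripper": 4,"yaw": 0},
    {"travel": [0,0,0],"gripper": 4,"yaw": 0},
    {"travel": [0,0,2],"gripper": 4,"yaw": 0},
    {"travel": [0,0,3],"gripper": 4,"yaw": 0},
    {"travel": [0,0,2],"gripper": 4,"yaw": -0.1},
    {"travel": [-2,2.2,0],"gripper": 4,"yaw": -0.149},
    {"travel": [-2,2.2,0],"gripper": 4,"yaw": -0.149},
    {"travel": [-2,2.2,0],"gripper": 4,"yaw": -0.149},
    {"travel": [-2,2.2,0],"gripper": 4,"yaw": -0.149},
    {"travel": [-2,2.2,0],"gripper": 4,"yaw": -0.149},
    {"travel": [-2,2.2,0],"gripper": 4,"yaw": -0.149},
    {"travel": [-2,2.2,0],"gripper": 4,"yaw": -0.149},
    {"travel": [-2,2.2,0],"gripper": 4,"yaw": -0.149},
    {"travel": [-2,2.2,0],"gripper": 4,"yaw": -0.149},
    {"travel": [-0.9,2,0],"gripper": 4,"yaw": -0.149},
    {"travel": [0,0,0],"gripper": 4,"yaw": -0.149},
    {"travel": [0,0,0],"gripper": 4,"yaw": 0},
    {"travel": [0,0,0],"gripper": 4,"yaw": 0},
    {"travel": [0,0,0],"gripper": 4,"yaw": 0},
  ],
)

```text
time: 45.05
eef_pos: [0.4436, 0.1611, 0.1845]
tcp_rot: [-2.742, -1.532, 0.0]
wrist_force: [0.6, 0.9, 0.4]
finger_gap: 0.04
```

```bash
python3 - <<'E'
from keys import *
st(); d=keys('scene','scene9'); e=grab('top','top9')
a=d['frame'][150:270,240:400,::-1]; cv2.imwrite('pics/c9.png',cv2.resize(a,(800,600),interpolation=cv2.INTER_CUBIC))
E
```

```text
t 45.05 p [0.4436 0.1611 0.1845] jaw -31.61 q [ 0.21  0.18 -0.76  2.03  0.15  0.98 -1.18] F [0.6 0.9 0.4] M [ 0.   -0.02 -0.01] gap 0.04
scene zmax 0.065
scene bar [320.6 157.3] 29 mean [0.448  0.2245] rect 447.4 224.0 44 15 ang -105.5
scene bar [309.2 167.4] 36 mean [0.4432 0.1584] rect 442.7 159.5 43 16 ang -121.0
```

View pics/c9.png

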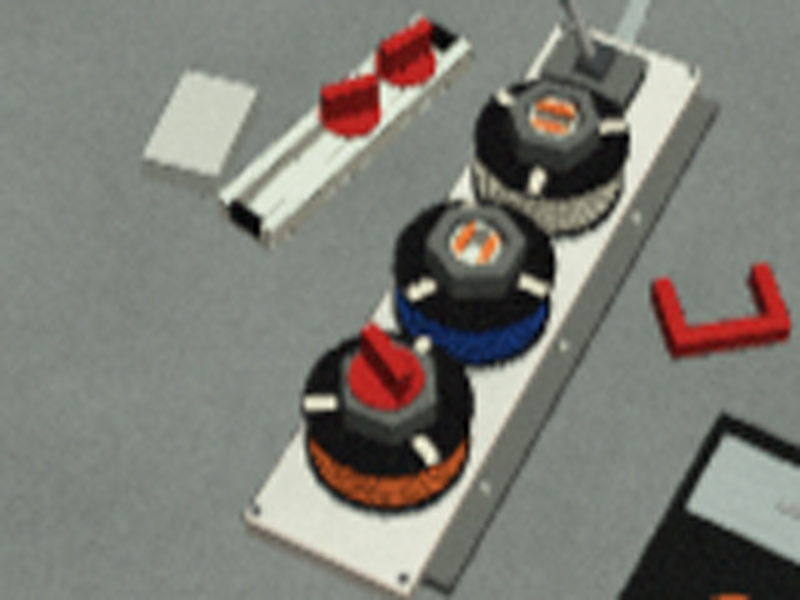

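Call:
step_arm(
  commands=[
    {"travel": [-0.03,0.08,0],"gripper": 4,"yaw": -0.012},
    {"travel": [0,0,-4],"gripper": 4,"yaw": 0},
    {"travel": [0,0,-4],"gripper": 4,"yaw": 0},
    {"travel": [0,0,-4],"gripper": 4,"yaw": 0},
    {"travel": [0,0,-2],"gripper": 4,"yaw": 0},
    {"travel": [0,0,-1],"gripper": 4,"yaw": 0},
    {"travel": [0,0,0],"gripper": 4,"yaw": 0},
    {"travel": [0,0,0],"gripper": 4,"yaw": 0},
  ],
)

```text
time: 45.95
eef_pos: [0.4437, 0.1626, 0.0354]
tcp_rot: [2.754, 1.512, 0.002]
wrist_force: [0.0, 0.2, -0.3]
finger_gap: 0.0403
```

Call:
step_arm(
  commands=[
    {"travel": [0,0,0],"gripper": 0.5,"yaw": 0},
    {"travel": [0,0,0],"gripper": 0.5,"yaw": 0},
    {"travel": [0,0,0],"gripper": 0.5,"yaw": 0},
    {"travel": [0,0,0],"gripper": 0.5,"yaw": 0},
    {"travel": [0,0,0],"gripper": 0.5,"yaw": 0},
  ],
)

```text
time: 46.45
eef_pos: [0.4434, 0.1623, 0.0349]
tcp_rot: [2.754, 1.512, 0.001]
wrist_force: [-2.0, -0.8, 6.6]
finger_gap: 0.0117
```

```bash
python3 -c "from h import *;st()"
```

```text
t 46.45 p [0.4434 0.1623 0.0349] jaw -32.47 q [ 0.08  0.42 -0.66  2.16  0.4   0.69 -1.43] F [-2.  -0.8  6.6] M [-0.33  0.23 -0.  ] gap 0.0117
```

Call:
step_arm(
  commands=[
    {"travel": [0,0,1.5],"gripper": 0.5,"yaw": 0},
    {"travel": [0,0,3.5],"gripper": 0.5,"yaw": 0},
    {"travel": [0,0,4],"gripper": 0.5,"yaw": 0},
    {"travel": [0,0,4],"gripper": 0.5,"yaw": 0},
    {"travel": [2.2,-1.4,0],"gripper": 0.5,"yaw": 0.1},
    {"travel": [2.5,-1.5,0],"gripper": 0.5,"yaw": 0.1},
    {"travel": [2.5,-1.5,0],"gripper": 0.5,"yaw": 0.1},
    {"travel": [2.5,-1.5,0],"gripper": 0.5,"yaw": 0.1},
    {"travel": [2.5,-1.5,0],"gripper": 0.5,"yaw": 0.1},
    {"travel": [2.5,-1,0],"gripper": 0.5,"yaw": 0.1},
    {"travel": [2.5,-1,0],"gripper": 0.5,"yaw": 0.102},
    {"travel": [0,0,0],"gripper": 0.5,"yaw": 0},
    {"travel": [0,0,0],"gripper": 0.5,"yaw": 0},
    {"travel": [0,0,0],"gripper": 0.5,"yaw": 0},
  ],
)

```text
time: 47.85
eef_pos: [0.6144, 0.0688, 0.1651]
tcp_rot: [-2.066, -2.366, 0.0]
wrist_force: [-0.5, 0.7, -0.5]
finger_gap: 0.0119
```

```bash
python3 -c "from h import *;st()"
```

```text
t 47.85 p [0.6144 0.0688 0.1651] jaw 7.75 q [ 0.37  0.48 -0.78  1.74  0.38  1.08 -0.4 ] F [-0.5  0.7 -0.5] M [-0.01 -0.1  -0.02] gap 0.0119
```

Call:
step_arm(
  commands=[
    {"travel": [0.06,-0.03,-1],"gripper": 0.5,"yaw": 0},
    {"travel": [0,0,-1.5],"gripper": 0.5,"yaw": 0},
    {"travel": [0,0,-0.9],"gripper": 0.5,"yaw": 0},
    {"travel": [0,0,-0.2],"gripper": 0.5,"yaw": 0},
    {"travel": [0,0,-0.2],"gripper": 0.5,"yaw": 0},
    {"travel": [0,0,-0.2],"gripper": 0.5,"yaw": 0},
    {"travel": [0,0,-0.2],"gripper": 0.5,"yaw": 0},
    {"travel": [0,0,0],"gripper": 0.5,"yaw": 0},
  ],
)

```text
time: 48.65
eef_pos: [0.6158, 0.068, 0.1225]
tcp_rot: [2.066, 2.367, -0.0]
wrist_force: [-0.2, -0.2, -1.2]
finger_gap: 0.0118
```

```bash
python3 -c "from h import *;st()"
```

```text
t 48.65 p [0.6158 0.068  0.1225] jaw 7.76 q [ 0.35  0.53 -0.76  1.77  0.42  1.01 -0.43] F [-0.2 -0.2 -1.2] M [-0.08 -0.11 -0.03] gap 0.0118
```

Call:
step_arm(
  commands=[
    {"travel": [0,0,-0.25],"gripper": 0.5,"yaw": 0},
    {"travel": [0,0,-0.25],"gripper": 0.5,"yaw": 0},
    {"travel": [0,0,-0.23],"gripper": 0.5,"yaw": 0},
    {"travel": [0,0,0],"gripper": 0.5,"yaw": 0},
  ],
)

```text
time: 49.05
eef_pos: [0.6158, 0.068, 0.1151]
tcp_rot: [-2.066, -2.367, 0.0]
wrist_force: [-0.2, 0.4, -0.9]
finger_gap: 0.0118
```

```bash
python3 -c "from h import *;st()"
```

```text
t 49.05 p [0.6158 0.068  0.1151] jaw 7.76 q [ 0.35  0.53 -0.75  1.78  0.43  1.   -0.43] F [-0.2  0.4 -0.9] M [-0.07 -0.07 -0.05] gap 0.0118
```

Call:
step_arm(
  commands=[
    {"travel": [0,0,0],"gripper": 0.5,"yaw": 0.12},
    {"travel": [0,0,0],"gripper": 0.5,"yaw": 0.145},
    {"travel": [0,0,0],"gripper": 0.5,"yaw": 0.145},
    {"travel": [0,0,0],"gripper": 0.5,"yaw": 0.145},
    {"travel": [0,0,0],"gripper": 0.5,"yaw": 0.145},
    {"travel": [0,0,0],"gripper": 0.5,"yaw": 0.145},
    {"travel": [0,0,0],"gripper": 0.5,"yaw": 0.145},
    {"travel": [0,0,0],"gripper": 0.5,"yaw": 0.145},
    {"travel": [0,0,0],"gripper": 0.5,"yaw": 0.145},
    {"travel": [0,0,0],"gripper": 0.5,"yaw": 0.145},
    {"travel": [0,0,0],"gripper": 0.5,"yaw": 0.145},
    {"travel": [0,0,0],"gripper": 0.5,"yaw": 0},
    {"travel": [0,0,0],"gripper": 0.5,"yaw": 0},
  ],
)

```text
time: 50.35
eef_pos: [0.6158, 0.068, 0.1151]
tcp_rot: [0.204, -3.135, -0.001]
wrist_force: [0.4, -0.4, 0.3]
finger_gap: 0.0119
```

```bash
python3 -c "from h import *;st()"
```

```text
t 50.35 p [0.6158 0.068  0.1151] jaw 97.45 q [ 0.56  0.68 -1.09  1.77  0.67  1.12  0.95] F [ 0.4 -0.4  0.3] M [ 0.11 -0.14 -0.  ] gap 0.0119
```

Call:
step_arm(
  commands=[
    {"travel": [0,0,0],"gripper": 4,"yaw": 0},
    {"travel": [0,0,0],"gripper": 4,"yaw": 0},
    {"travel": [0,0,0],"gripper": 4,"yaw": 0},
    {"travel": [0,0,2],"gripper": 4,"yaw": 0},
    {"travel": [0,0,3],"gripper": 4,"yaw": 0},
    {"travel": [0,0,2],"gripper": 4,"yaw": -0.1},
    {"travel": [-1.2,1,0],"gripper": 4,"yaw": -0.145},
    {"travel": [-1.5,1.4,0],"gripper": 4,"yaw": -0.145},
    {"travel": [-1.5,1.4,0],"gripper": 4,"yaw": -0.145},
    {"travel": [-1.5,1.5,0],"gripper": 4,"yaw": -0.145},
    {"travel": [-1.5,1.5,0],"gripper": 4,"yaw": -0.145},
    {"travel": [-1.5,1.5,0],"gripper": 4,"yaw": -0.145},
    {"travel": [-1.5,1.5,0],"gripper": 4,"yaw": -0.145},
    {"travel": [-1.5,1.5,0],"gripper": 4,"yaw": -0.145},
    {"travel": [-1.5,1.5,0],"gripper": 4,"yaw": -0.145},
    {"travel": [-1.5,1.5,0],"gripper": 4,"yaw": -0.145},
    {"travel": [-1.5,1.5,0],"gripper": 4,"yaw": -0.145},
    {"travel": [0,0,0],"gripper": 4,"yaw": -0.145},
    {"travel": [0,0,0],"gripper": 4,"yaw": -0.115},
    {"travel": [0,0,0],"gripper": 4,"yaw": 0},
  ],
)

```text
time: 52.35
eef_pos: [0.4538, 0.2268, 0.1867]
tcp_rot: [2.482, 1.926, 0.002]
wrist_force: [0.2, 0.1, 0.1]
finger_gap: 0.0401
```

Call:
step_arm(
  commands=[
    {"travel": [0,0,0],"gripper": 4,"yaw": 0},
    {"travel": [0,0,0],"gripper": 4,"yaw": 0},
  ],
)

```text
time: 52.55
eef_pos: [0.4538, 0.2261, 0.1857]
tcp_rot: [2.478, 1.931, 0.001]
wrist_force: [-0.6, -0.2, 0.2]
finger_gap: 0.0403
```

```bash
python3 - <<'E'
from keys import *
st(); d=keys('scene','scene10')
a=d['frame'][150:270,240:400,::-1]; cv2.imwrite('pics/c10.png',cv2.resize(a,(800,600),interpolation=cv2.INTER_CUBIC))
E
```

```text
t 52.55 p [0.4538 0.2261 0.1857] jaw -14.14 q [ 0.15  0.27 -0.85  1.96  0.24  1.02 -1.06] F [-0.6 -0.2  0.2] M [-0.01 -0.03 -0.06] gap 0.0403
scene zmax 0.063
scene bar [320.5 157.5] 33 mean [0.4487 0.2229] rect 448.4 223.6 43 12 ang -103.3
```

View pics/c10.png

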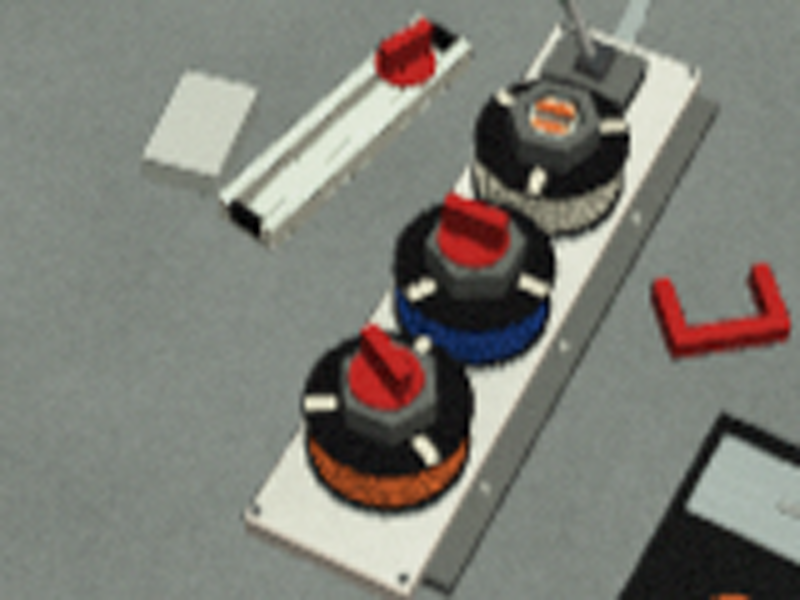

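Call:
step_arm(
  commands=[
    {"travel": [-0.51,0,0],"gripper": 4,"yaw": -0.008},
    {"travel": [0,0,-4],"gripper": 4,"yaw": 0},
    {"travel": [0,0,-4],"gripper": 4,"yaw": 0},
    {"travel": [0,0,-4],"gripper": 4,"yaw": 0},
    {"travel": [0,0,-2],"gripper": 4,"yaw": 0},
    {"travel": [0,0,-1.1],"gripper": 4,"yaw": 0},
    {"travel": [0,0,0],"gripper": 4,"yaw": 0},
    {"travel": [0,0,0],"gripper": 4,"yaw": 0},
  ],
)

```text
time: 53.4
eef_pos: [0.449, 0.2264, 0.0352]
tcp_rot: [2.488, 1.918, 0.001]
wrist_force: [-0.4, 0.1, -0.7]
finger_gap: 0.04
```

```bash
python3 -c "from h import *;st()"
```

```text
t 53.4 p [0.449  0.2264 0.0352] jaw -14.75 q [ 0.01  0.48 -0.73  2.09  0.48  0.74 -1.28] F [-0.4  0.1 -0.7] M [ 0.04 -0.08 -0.  ] gap 0.04
```

Call:
step_arm(
  commands=[
    {"travel": [0,0,-0.05],"gripper": 0.5,"yaw": 0},
    {"travel": [0,0,0],"gripper": 0.5,"yaw": 0},
    {"travel": [0,0,0],"gripper": 0.5,"yaw": 0},
    {"travel": [0,0,0],"gripper": 0.5,"yaw": 0},
    {"travel": [0,0,0],"gripper": 0.5,"yaw": 0},
    {"travel": [0,0,0],"gripper": 0.5,"yaw": 0},
  ],
)

```text
time: 54.0
eef_pos: [0.4489, 0.226, 0.0341]
tcp_rot: [2.488, 1.917, 0.001]
wrist_force: [-1.7, -0.6, 6.9]
finger_gap: 0.0117
```

```bash
python3 -c "from h import *;st()"
```

```text
t 54.0 p [0.4489 0.226  0.0341] jaw -14.76 q [ 0.01  0.48 -0.73  2.09  0.48  0.74 -1.28] F [-1.7 -0.6  6.9] M [-0.42  0.17  0.05] gap 0.0117
```

Call:
step_arm(
  commands=[
    {"travel": [0,0,1.5],"gripper": 0.5,"yaw": 0},
    {"travel": [0,0,3.5],"gripper": 0.5,"yaw": 0},
    {"travel": [0,0,4],"gripper": 0.5,"yaw": 0},
    {"travel": [0,0,4],"gripper": 0.5,"yaw": 0},
    {"travel": [1.9,-0.4,0],"gripper": 0.5,"yaw": -0.126},
    {"travel": [1.9,-0.4,0],"gripper": 0.5,"yaw": -0.126},
    {"travel": [1.9,-0.4,0],"gripper": 0.5,"yaw": -0.126},
    {"travel": [1.9,-0.4,0],"gripper": 0.5,"yaw": -0.126},
    {"travel": [1.9,-0.4,0],"gripper": 0.5,"yaw": -0.126},
    {"travel": [1.9,-0.4,0],"gripper": 0.5,"yaw": -0.126},
    {"travel": [1.9,-0.5,0],"gripper": 0.5,"yaw": -0.126},
    {"travel": [1.7,-0.5,0],"gripper": 0.5,"yaw": -0.126},
    {"travel": [0,0,0],"gripper": 0.5,"yaw": 0},
    {"travel": [0,0,0],"gripper": 0.5,"yaw": 0},
    {"travel": [0,0,0],"gripper": 0.5,"yaw": 0},
  ],
)

```text
time: 55.5
eef_pos: [0.5979, 0.1925, 0.1643]
tcp_rot: [-3.104, -0.482, 0.0]
wrist_force: [-0.6, 0.8, 0.0]
finger_gap: 0.0116
```

```bash
python3 -c "from h import *;st()"
```

```text
t 55.5 p [0.5979 0.1925 0.1643] jaw -72.35 q [ 0.02  0.44 -0.56  1.73  0.27  1.05 -1.9 ] F [-0.6  0.8  0. ] M [-0.01  0.02 -0.03] gap 0.0116
```

Call:
step_arm(
  commands=[
    {"travel": [0.07,-0.03,-1],"gripper": 0.5,"yaw": 0},
    {"travel": [0,0,-1.5],"gripper": 0.5,"yaw": 0},
    {"travel": [0,0,-0.9],"gripper": 0.5,"yaw": 0},
    {"travel": [0,0,-0.2],"gripper": 0.5,"yaw": 0},
    {"travel": [0,0,-0.2],"gripper": 0.5,"yaw": 0},
    {"travel": [0,0,-0.2],"gripper": 0.5,"yaw": 0},
    {"travel": [0,0,-0.2],"gripper": 0.5,"yaw": 0},
    {"travel": [0,0,0],"gripper": 0.5,"yaw": 0},
  ],
)

```text
time: 56.3
eef_pos: [0.5977, 0.1915, 0.1203]
tcp_rot: [3.105, 0.479, -0.005]
wrist_force: [-5.1, -1.2, -1.8]
finger_gap: 0.0116
```

```bash
python3 -c "from h import *;st()"
```

```text
t 56.3 p [0.5977 0.1915 0.1203] jaw -72.47 q [ 0.    0.49 -0.55  1.76  0.3   0.97 -1.93] F [-5.1 -1.2 -1.8] M [-0.17  1.44  0.01] gap 0.0116
```

Call:
step_arm(
  commands=[
    {"travel": [-0.13,-0.04,0],"gripper": 0.5,"yaw": 0},
    {"travel": [0,0,0],"gripper": 0.5,"yaw": 0},
  ],
)

```text
time: 56.5
eef_pos: [0.5976, 0.1912, 0.1213]
tcp_rot: [3.105, 0.478, -0.001]
wrist_force: [-2.6, -0.2, -1.6]
finger_gap: 0.0119
```

```bash
python3 -c "from h import *;st()"
```

```text
t 56.5 p [0.5976 0.1912 0.1213] jaw -72.49 q [ 0.    0.49 -0.55  1.77  0.3   0.97 -1.93] F [-2.6 -0.2 -1.6] M [-0.11  0.73  0.02] gap 0.0119
```

Call:
step_arm(
  commands=[
    {"travel": [-0.12,-0.04,0],"gripper": 0.5,"yaw": 0},
    {"travel": [0,0,0],"gripper": 0.5,"yaw": 0},
  ],
)

```text
time: 56.7
eef_pos: [0.597, 0.1909, 0.1218]
tcp_rot: [-3.105, -0.478, -0.001]
wrist_force: [0.1, -0.3, -0.7]
finger_gap: 0.012
```

```bash
python3 - <<'E'
from det import *
st(); d=grab('scene','scene11')
a=d['frame'][140:215,300:400,::-1]; cv2.imwrite('pics/c11.png',cv2.resize(a,(800,600),interpolation=cv2.INTER_CUBIC))
E
```

```text
t 56.7 p [0.597  0.1909 0.1218] jaw -72.51 q [ 0.    0.49 -0.55  1.77  0.3   0.97 -1.93] F [ 0.1 -0.3 -0.7] M [ 0.02  0.01 -0.  ] gap 0.012
```

View pics/c11.png

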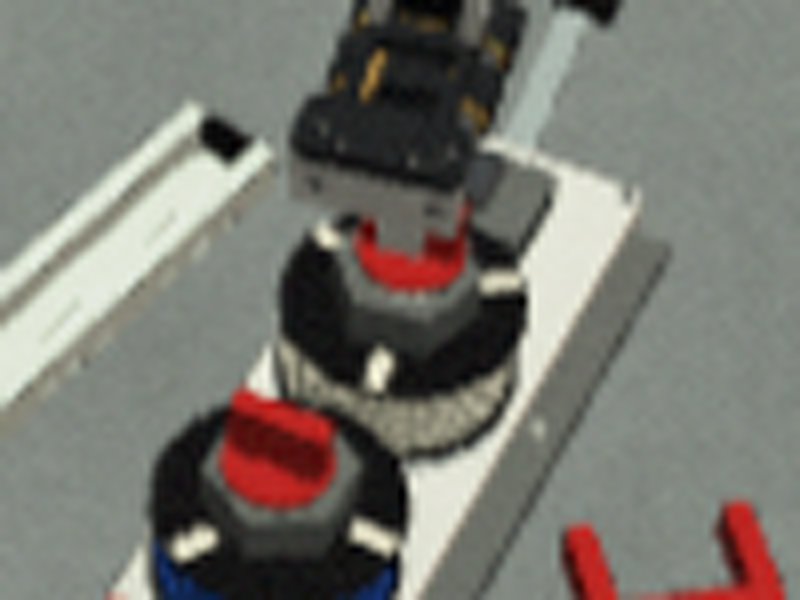

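Call:
step_arm(
  commands=[
    {"travel": [0,0,-0.2],"gripper": 0.5,"yaw": 0},
    {"travel": [0,0,-0.2],"gripper": 0.5,"yaw": 0},
    {"travel": [0,0,-0.2],"gripper": 0.5,"yaw": 0},
    {"travel": [0,0,-0.1],"gripper": 0.5,"yaw": 0},
    {"travel": [0,0,0],"gripper": 0.5,"yaw": 0},
  ],
)

```text
time: 57.25
eef_pos: [0.5968, 0.1909, 0.1145]
tcp_rot: [-3.105, -0.478, 0.0]
wrist_force: [0.2, -0.2, -1.3]
finger_gap: 0.012
```

```bash
python3 -c "from h import *;st()"
```

```text
t 57.25 p [0.5968 0.1909 0.1145] jaw -72.51 q [ 0.    0.49 -0.54  1.77  0.3   0.96 -1.93] F [ 0.2 -0.2 -1.3] M [-0.07  0.02 -0.02] gap 0.012
```

Call:
step_arm(
  commands=[
    {"travel": [0,0,0],"gripper": 0.5,"yaw": 0.12},
    {"travel": [0.02,0,0],"gripper": 0.5,"yaw": 0.145},
    {"travel": [0.02,-0.01,0],"gripper": 0.5,"yaw": 0.145},
    {"travel": [0.02,-0.01,0],"gripper": 0.5,"yaw": 0.145},
    {"travel": [0.02,-0.01,0],"gripper": 0.5,"yaw": 0.145},
    {"travel": [0.02,-0.01,0],"gripper": 0.5,"yaw": 0.145},
    {"travel": [0,0,0],"gripper": 0.5,"yaw": 0},
  ],
)

```text
time: 57.95
eef_pos: [0.5979, 0.1903, 0.1146]
tcp_rot: [-2.634, -1.712, 0.0]
wrist_force: [-1.1, -0.4, -0.3]
finger_gap: 0.012
```

```bash
python3 -c "from h import *;st()"
```

```text
t 57.95 p [0.5979 0.1903 0.1146] jaw -23.96 q [ 0.13  0.54 -0.73  1.76  0.42  1.   -1.18] F [-1.1 -0.4 -0.3] M [ 0.04 -0.06 -0.04] gap 0.012
```

Call:
step_arm(
  commands=[
    {"travel": [0,-0.01,0],"gripper": 0.5,"yaw": 0.145},
    {"travel": [0.01,-0.01,0],"gripper": 0.5,"yaw": 0.145},
    {"travel": [0.01,-0.01,0],"gripper": 0.5,"yaw": 0.145},
    {"travel": [0.01,0,0],"gripper": 0.5,"yaw": 0.145},
    {"travel": [0,0,0],"gripper": 0.5,"yaw": 0.145},
    {"travel": [0,0,0],"gripper": 0.5,"yaw": 0},
    {"travel": [0,0,0],"gripper": 0.5,"yaw": 0},
  ],
)

```text
time: 58.65
eef_pos: [0.5981, 0.1901, 0.1147]
tcp_rot: [-1.868, -2.526, 0.0]
wrist_force: [1.2, -0.5, 0.2]
finger_gap: 0.0119
```

```bash
python3 -c "from h import *;st()"
```

```text
t 58.65 p [0.5981 0.1901 0.1147] jaw 17.03 q [ 0.24  0.6  -0.89  1.76  0.53  1.05 -0.54] F [ 1.2 -0.5  0.2] M [ 0.01 -0.07 -0.03] gap 0.0119
```

Call:
step_arm(
  commands=[
    {"travel": [0,0,0],"gripper": 4,"yaw": 0},
    {"travel": [0,0,0],"gripper": 4,"yaw": 0},
    {"travel": [0,0,0],"gripper": 4,"yaw": 0},
    {"travel": [0,0,2],"gripper": 4,"yaw": 0},
    {"travel": [0,0,4],"gripper": 4,"yaw": 0},
    {"travel": [0,0,3],"gripper": 4,"yaw": 0},
    {"travel": [-3,-3,0],"gripper": 2,"yaw": 0},
    {"travel": [-3,-3,0],"gripper": 1,"yaw": 0},
    {"travel": [-3,-3,0],"gripper": 0,"yaw": 0},
    {"travel": [-3,-3,0],"gripper": 0,"yaw": 0},
    {"travel": [-2,-4,0],"gripper": 0,"yaw": 0},
    {"travel": [0,-4,0],"gripper": 0,"yaw": 0},
    {"travel": [0,-4,0],"gripper": 0,"yaw": 0},
    {"travel": [0,0,0],"gripper": 0,"yaw": 0},
    {"travel": [0,0,0],"gripper": 0,"yaw": 0},
  ],
)

```text
time: 60.15
eef_pos: [0.4581, -0.0504, 0.2049]
tcp_rot: [1.862, 2.53, -0.0]
wrist_force: [-0.1, 0.1, -0.4]
finger_gap: 0.0004
```

```bash
cat > chk.py <<'E'
from det import *
def chk(tag):
    st()
    hubs={'A':(.632,-.056,-22.1),'B':(.6155,.0684,7.75),'C':(.5988,.1921,-72.5)}
    for n in('top','scene'):
        d=grab(n,n+tag); H=hsv(d); h,s,v=H[...,0],H[...,1],H[...,2]; P=cloud(d)
        red=((h<8)|(h>172))&(s>110)&(v>40)
        wht=(s<60)&(v>150)
        for k,(x,y,a) in hubs.items():
            r=np.hypot(P[...,0]-x,P[...,1]-y)
            m=red&(r<.04)&(P[...,2]>.132)
            q=P[m]; mu=q.mean(0); e=np.linalg.svd(q[:,:2]-mu[:2])[2][0]
            c=red&(r<.03)&(P[...,2]<.12)
            b=(np.degrees(np.arctan2(e[1],e[0]))-a-90)%180
            ck=(r>.04)&(r<.052)&(P[...,2]>.06)
            print(n,k,'bar n',m.sum(),mu[:3].round(4),'vs slot deg',b.round(1),'barTop',np.percentile(q[:,2],90).round(4),'collarTop',np.nanmedian(P[c][:,2]).round(4),'cheekTop',np.nanmedian(P[ck&(P[...,2]<.095)][:,2]).round(4))
        g=(h>40)&(h<85)&(s>90)&(v>40)&(P[...,2]>.06)&(abs(P[...,1]-.29)<.08)&(P[...,0]<.75)
        print(n,'ball',g.sum(),P[g].mean(0).round(4))
E
python3 - <<'E'
from chk import *
chk('12')
a=cv2.imread('pics/top12.png')[120:270,190:430];b=cv2.imread('pics/scene12.png')[125:275,240:480]
cv2.imwrite('pics/c12.png',cv2.resize(np.vstack([a,b]),(480,600),interpolation=cv2.INTER_CUBIC))
E
```

```text
t 60.15 p [ 0.4581 -0.0504  0.2049] jaw 17.28 q [ 0.91  0.18 -1.02  2.02  0.18  1.03  0.11] F [-0.1  0.1 -0.4] M [ 0.01 -0.03 -0.03] gap 0.0004
top A bar n 81 [ 0.6294 -0.0559  0.1399] vs slot deg 90.0 barTop 0.1429 collarTop 0.1098 cheekTop 0.081
top B bar n 84 [0.6136 0.0666 0.14  ] vs slot deg 90.6 barTop 0.1421 collarTop 0.1104 cheekTop 0.0813
top C bar n 87 [0.5974 0.1913 0.1392] vs slot deg 89.7 barTop 0.1421 collarTop 0.1102 cheekTop 0.0812
top ball 55 [0.5418 0.2882 0.1302]
scene A bar n 56 [ 0.6302 -0.0603  0.1381] vs slot deg 88.1 barTop 0.1403 collarTop 0.1092 cheekTop 0.0802
scene B bar n 56 [0.6142 0.0624 0.1378] vs slot deg 92.0 barTop 0.1411 collarTop 0.1104 cheekTop 0.0802
scene C bar n 39 [0.5981 0.1861 0.1379] vs slot deg 92.0 barTop 0.1406 collarTop 0.1091 cheekTop 0.0798
scene ball 34 [0.5433 0.2838 0.1261]
```

View pics/c12.png

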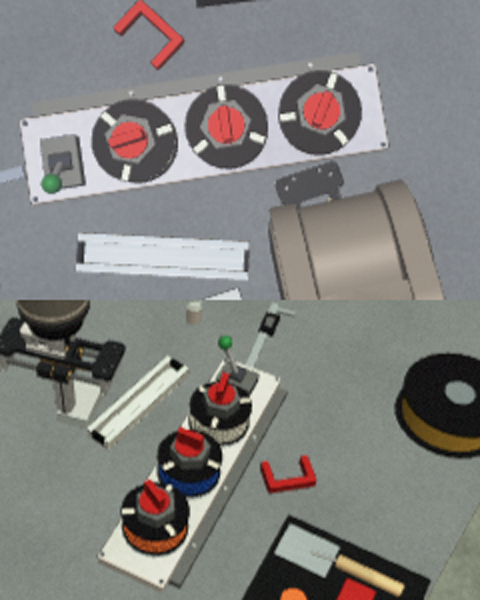

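Call:
step_arm(
  commands=[
    {"travel": [0,2.4,0],"gripper": 0,"yaw": -0.083},
    {"travel": [0,3,0],"gripper": 0,"yaw": -0.083},
    {"travel": [0,3,0],"gripper": 0,"yaw": 0},
    {"travel": [0,3,0],"gripper": 0,"yaw": 0},
    {"travel": [0,3,0],"gripper": 0,"yaw": 0},
    {"travel": [0,3,0],"gripper": 0,"yaw": 0},
    {"travel": [0.5,3,0],"gripper": 0,"yaw": 0},
    {"travel": [0.5,3,0],"gripper": 0,"yaw": 0},
    {"travel": [0.5,3,0],"gripper": 0,"yaw": 0},
    {"travel": [0.5,3,0],"gripper": 0,"yaw": 0},
    {"travel": [0.5,3,0],"gripper": 0,"yaw": 0},
    {"travel": [0,0,-3],"gripper": 0,"yaw": 0},
    {"travel": [0,0,-3],"gripper": 0,"yaw": 0},
    {"travel": [0,0,-3],"gripper": 0,"yaw": 0},
    {"travel": [0,0,-0.8],"gripper": 0,"yaw": 0},
    {"travel": [0,0,0],"gripper": 0,"yaw": 0},
    {"travel": [0,0,0],"gripper": 0,"yaw": 0},
  ],
)

```text
time: 61.95
eef_pos: [0.4833, 0.2753, 0.108]
tcp_rot: [2.061, 2.371, 0.002]
wrist_force: [0.5, 1.0, 0.1]
finger_gap: 0.0005
```

```bash
python3 -c "from chk import *
chk('13')"
```

```text
t 61.95 p [0.4833 0.2753 0.108 ] jaw 7.98 q [ 0.12  0.51 -0.96  1.92  0.51  0.97 -0.94] F [0.5 1.  0.1] M [-0.01 -0.06  0.01] gap 0.0005
top A bar n 81 [ 0.6294 -0.0559  0.1398] vs slot deg 89.9 barTop 0.1429 collarTop 0.11 cheekTop 0.0811
top B bar n 83 [0.6137 0.0667 0.1397] vs slot deg 90.4 barTop 0.143 collarTop 0.1101 cheekTop 0.0812
top C bar n 85 [0.5972 0.1912 0.139 ] vs slot deg 90.7 barTop 0.1418 collarTop 0.1102 cheekTop 0.0812
top ball 6 [0.5401 0.2968 0.1292]
scene A bar n 58 [ 0.6308 -0.0605  0.1379] vs slot deg 89.7 barTop 0.1406 collarTop 0.1097 cheekTop 0.0802
scene B bar n 54 [0.615  0.0629 0.1376] vs slot deg 91.2 barTop 0.1403 collarTop 0.1104 cheekTop 0.0805
scene C bar n 37 [0.5979 0.1865 0.1384] vs slot deg 89.0 barTop 0.1414 collarTop 0.1096 cheekTop 0.0802
scene ball 34 [0.5435 0.2835 0.1265]
```

Call:
step_arm(
  commands=[
    {"travel": [0,0.4,0],"gripper": 0,"yaw": 0},
    {"travel": [1.5,0.2,0],"gripper": 0,"yaw": 0},
    {"travel": [1.5,0.2,0],"gripper": 0,"yaw": 0},
    {"travel": [1,0.13,0],"gripper": 0,"yaw": 0},
    {"travel": [1,0.13,0],"gripper": 0,"yaw": 0},
    {"travel": [1,0.13,0],"gripper": 0,"yaw": 0},
    {"travel": [1,0.13,0],"gripper": 0,"yaw": 0},
    {"travel": [1,0.13,0],"gripper": 0,"yaw": 0},
    {"travel": [1,0.13,0],"gripper": 0,"yaw": 0},
    {"travel": [0.8,0.1,0],"gripper": 0,"yaw": 0},
    {"travel": [0,0,0],"gripper": 0,"yaw": 0},
  ],
)

```text
time: 63.15
eef_pos: [0.5822, 0.291, 0.1065]
tcp_rot: [-2.063, -2.369, -0.0]
wrist_force: [0.0, 0.3, -0.4]
finger_gap: 0.0006
```

```bash
python3 -c "from chk import *
chk('14')"
```

```text
t 63.15 p [0.5822 0.291  0.1065] jaw 7.89 q [ 0.07  0.65 -0.89  1.71  0.56  1.07 -0.87] F [ 0.   0.3 -0.4] M [-0.02 -0.07  0.01] gap 0.0006
top A bar n 82 [ 0.6292 -0.0558  0.1397] vs slot deg 90.0 barTop 0.1429 collarTop 0.1103 cheekTop 0.0814
top B bar n 83 [0.6137 0.0667 0.1395] vs slot deg 90.4 barTop 0.1427 collarTop 0.11 cheekTop 0.0813
top C bar n 86 [0.5971 0.1919 0.1398] vs slot deg 89.8 barTop 0.1431 collarTop 0.1104 cheekTop 0.0812
top ball 0 [nan nan nan]
scene A bar n 57 [ 0.6301 -0.0604  0.1383] vs slot deg 90.0 barTop 0.142 collarTop 0.1094 cheekTop 0.0805
scene B bar n 54 [0.6146 0.0627 0.138 ] vs slot deg 92.9 barTop 0.1422 collarTop 0.1101 cheekTop 0.0802
scene C bar n 38 [0.5979 0.1854 0.1386] vs slot deg 89.8 barTop 0.1419 collarTop 0.1086 cheekTop 0.0799
scene ball 35 [0.609  0.2919 0.1263]chk.py:18: RuntimeWarning: Mean of empty slice.
  print(n,'ball',g.sum(),P[g].mean(0).round(4))
  ret = um.true_divide(
```

Call:
step_arm(
  commands=[
    {"travel": [0.4,0.05,0],"gripper": 0,"yaw": 0},
    {"travel": [0.3,0.04,0],"gripper": 0,"yaw": 0},
    {"travel": [0.2,0.03,0],"gripper": 0,"yaw": 0},
    {"travel": [0.1,0.01,0],"gripper": 0,"yaw": 0},
    {"travel": [0,0,0],"gripper": 0,"yaw": 0},
  ],
)

```text
time: 63.75
eef_pos: [0.5887, 0.2921, 0.1066]
tcp_rot: [-2.06, -2.37, 0.007]
wrist_force: [-15.4, -4.5, 10.4]
finger_gap: 0.0005
```

```bash
python3 -W ignore -c "from chk import *
chk('15')" | grep -E 't |ball'
```

```text
t 63.75 p [0.5887 0.2921 0.1066] jaw 8.0 q [ 0.06  0.66 -0.89  1.69  0.57  1.08 -0.86] F [-15.4  -4.5  10.4] M [-1.24  3.69 -0.02] gap 0.0005
top A bar n 82 [ 0.6291 -0.0558  0.1401] vs slot deg 89.5 barTop 0.1435 collarTop 0.1097 cheekTop 0.0811
top B bar n 83 [0.6137 0.0667 0.1398] vs slot deg 90.2 barTop 0.1428 collarTop 0.1102 cheekTop 0.0813
top C bar n 88 [0.5968 0.1922 0.1394] vs slot deg 89.9 barTop 0.142 collarTop 0.1105 cheekTop 0.081
top ball 0 [nan nan nan]
scene A bar n 57 [ 0.6302 -0.0607  0.1385] vs slot deg 90.9 barTop 0.1414 collarTop 0.1097 cheekTop 0.0799
scene B bar n 55 [0.6144 0.0626 0.1378] vs slot deg 90.6 barTop 0.1415 collarTop 0.1097 cheekTop 0.0798
scene C bar n 39 [0.598  0.1852 0.1386] vs slot deg 88.2 barTop 0.1425 collarTop 0.1089 cheekTop 0.0801
scene ball 35 [0.6133 0.2922 0.1236]
```

Call:
step_arm(
  commands=[
    {"travel": [-1.5,-0.2,0],"gripper": 0,"yaw": 0},
    {"travel": [-3,-0.4,0],"gripper": 0,"yaw": 0},
    {"travel": [-3,-0.4,0],"gripper": 0,"yaw": 0},
    {"travel": [-2,-0.3,1],"gripper": 0,"yaw": 0},
    {"travel": [0,0,3],"gripper": 0,"yaw": 0},
    {"travel": [0,0,4],"gripper": 0,"yaw": 0},
    {"travel": [0,-3,2],"gripper": 0,"yaw": 0},
    {"travel": [0,-4,0],"gripper": 0,"yaw": 0},
    {"travel": [0,-4,0],"gripper": 0,"yaw": 0},
    {"travel": [0,-4,0],"gripper": 0,"yaw": 0},
    {"travel": [0,-4,0],"gripper": 0,"yaw": 0},
    {"travel": [0,-4,0],"gripper": 0,"yaw": 0},
    {"travel": [0,-4,0],"gripper": 0,"yaw": 0},
    {"travel": [0,-4,0],"gripper": 0,"yaw": 0},
    {"travel": [0,0,0],"gripper": 0,"yaw": 0},
    {"travel": [0,0,0],"gripper": 0,"yaw": 0},
  ],
)

```text
time: 65.45
eef_pos: [0.4963, -0.0314, 0.2069]
tcp_rot: [2.065, 2.368, 0.0]
wrist_force: [0.8, 0.6, -0.1]
finger_gap: 0.0001
```

```bash
python3 - <<'E'
from chk import *
chk('16')
a=cv2.imread('pics/top16.png')[90:290,120:540];b=cv2.imread('pics/scene16.png')[105:385,140:480]
b=cv2.resize(b,(420,346)); cv2.imwrite('pics/c16.png',cv2.resize(np.vstack([a,b]),(460,598),interpolation=cv2.INTER_CUBIC))
E
```

```text
t 65.45 p [ 0.4963 -0.0314  0.2069] jaw 7.82 q [ 0.83  0.27 -1.03  1.95  0.26  1.07 -0.17] F [ 0.8  0.6 -0.1] M [-0.03 -0.13 -0.06] gap 0.0001
top A bar n 80 [ 0.6296 -0.056   0.1398] vs slot deg 90.0 barTop 0.1425 collarTop 0.1103 cheekTop 0.0815
top B bar n 82 [0.6136 0.0666 0.1397] vs slot deg 90.3 barTop 0.1428 collarTop 0.1101 cheekTop 0.0813
top C bar n 87 [0.5969 0.1918 0.1395] vs slot deg 90.0 barTop 0.1425 collarTop 0.1104 cheekTop 0.0812
top ball 55 [0.6109 0.2975 0.1272]
scene A bar n 55 [ 0.6305 -0.0604  0.1384] vs slot deg 89.2 barTop 0.1407 collarTop 0.1094 cheekTop 0.0803
scene B bar n 54 [0.6149 0.0629 0.1379] vs slot deg 92.7 barTop 0.1409 collarTop 0.1097 cheekTop 0.0799
scene C bar n 38 [0.5977 0.1863 0.1382] vs slot deg 89.8 barTop 0.1418 collarTop 0.1085 cheekTop 0.08
scene ball 34 [0.5847 0.2938 0.1223]
```

View pics/c16.png

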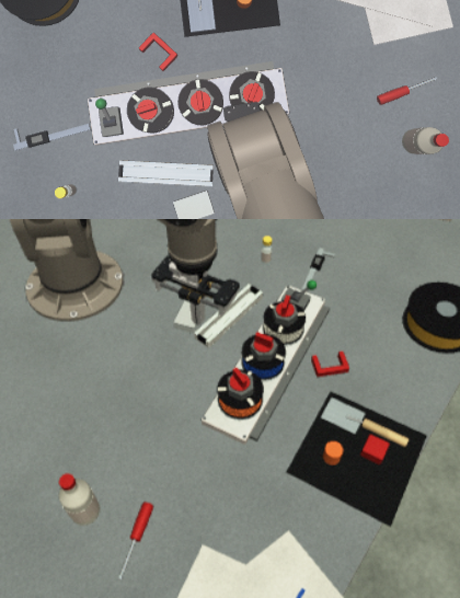

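```bash
python3 - <<'E'
from det import *
import cv2
for n in('top','scene'):
    d=grab(n)
    for f in(n+'12',n+'15',n+'16'):
        im=cv2.imread('pics/'+f+'.png'); H=cv2.cvtColor(im,cv2.COLOR_BGR2HSV).astype(int); h,s,v=H[...,0],H[...,1],H[...,2]
        g=(h>40)&(h<85)&(s>90)&(v>40); 
        for c,t,m in blobs(g,12,200):
            (cx,cy),r=cv2.minEnclosingCircle(np.argwhere(m)[:,::-1].astype(np.float32))
            p=ray(d,*c,.118)
            if abs(p[1]-.29)<.05 and .45<p[0]<.75:
                for z in(.112,.118,.127):
                    p=ray(d,*c,z); x=(p[0]-.5988)*.991+(p[1]-.1921)*.134; print(f,c.round(1),t[4],p.round(4),'deckx',x.round(4))
E
```

```text
top12 [215.  211.4] 56 [0.5425 0.2925 0.112 ] deckx -0.0423
top12 [215.  211.4] 56 [0.5423 0.291  0.118 ] deckx -0.0427
top12 [215.  211.4] 56 [0.542  0.2888 0.127 ] deckx -0.0434
top16 [211.5 184.3] 55 [0.6124 0.3013 0.112 ] deckx 0.0281
top16 [211.5 184.3] 55 [0.6118 0.2998 0.118 ] deckx 0.0273
top16 [211.5 184.3] 55 [0.6109 0.2976 0.127 ] deckx 0.0261
scene12 [352.2 145.7] 36 [0.5368 0.2971 0.112 ] deckx -0.0473
scene12 [352.2 145.7] 36 [0.5396 0.2918 0.118 ] deckx -0.0453
scene12 [352.2 145.7] 36 [0.5437 0.2838 0.127 ] deckx -0.0423
scene15 [370. 153.] 37 [0.6083 0.3033 0.112 ] deckx 0.0243
scene15 [370. 153.] 37 [0.6107 0.2979 0.118 ] deckx 0.0259
scene15 [370. 153.] 37 [0.6142 0.2899 0.127 ] deckx 0.0283
scene16 [370.1 153. ] 36 [0.6086 0.3033 0.112 ] deckx 0.0246
scene16 [370.1 153. ] 36 [0.611 0.298 0.118] deckx 0.0262
scene16 [370.1 153. ] 36 [0.6145 0.29   0.127 ] deckx 0.0287
```

```bash
python3 -c "
from h import *
st(); print(bot.finish_job())"
```

```text
t 65.65 p [ 0.4963 -0.0294  0.2069] jaw 8.05 q [ 0.83  0.27 -1.03  1.95  0.26  1.07 -0.17] F [ 0.   0.2 -0.6] M [-0.04 -0.12  0.07] gap 0.0005
the job is handed in; nothing more can be done
None
```

I loaded all three spools, locked each with its own key and threw the drive lever over. I handed the job in at 65.7 s, and no verdict came back.

| Spool | Hub | Bar to slot, top view | Bar to slot, scene view |
|---|---|---|---|
| Orange | −y end | 90.0° | 89.2° |
| Blue | middle | 90.3° | 92.7° |
| White | lever end | 90.0° | 89.8° |

- **Spools and keys:** in both views the top cheeks stood about 80–81 mm above the table and the collar tops about 109–110 mm. Fully down they should be 81 mm and 110 mm.
- **Third key:** it caught the end of the slot, with about 5 N sideways. I moved it about 2.5 mm along the slot and it then went in freely.
- **Lever:** the ball travelled about 70–71 mm, against 77 mm between the stops, and the push then met about 15 N and it would not go further. That fits a start near 0.1 rad and an end at the stop. Had it started at 0 rad, the end would be about 0.91 rad, still above 0.85. The ball stayed put when I backed off.
- **One wrong reading:** one scene depth-average for the ball (x = 0.585 m) disagreed with the others. The ball's position in the image showed it was wrong.
- **Other things on the bench:** they looked unmoved in the last pictures, but I did not measure them. I saw no spool knocked aside. The arm ended clear of everything.

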